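# Cull the odd bars and clear the press plate for loading

### The arm

A 6-joint arm with a two-finger parallel gripper is mounted at the origin on the work surface. World frame = base frame: x ahead of the robot, y to its left, z up, the work surface at z = 0. Lengths are in m, angles in rad, forces in N, time in s.
With the tool pointing down it reaches from about 0.35 to 0.85 m from the base axis. Payload 8.1 kg.
Tool frame: the origin (TCP) lies on the centre line of the jaws, within the pads' length; the fingertips stand 25 mm ahead of it and the grasp point (between the pads) lies 6 mm ahead of it; z points along the fingers, x is the direction in which the jaws open and shut, and the axes are right-handed (so a half turn about z gives the same grasp; the last joint's range is limited). The gripper opens to 93 mm and grips with 3 to 60 N. Pads are 15 mm wide; open, the fingers measure 128 mm over their backs; the gripper's body (75 mm by 188 mm) begins 65 mm behind the grasp point.
Start: joints at [1.074, 0.13, 1.488, -0, 1.523, -0.085], TCP at [0.24, 0.55, 0.244] pointing down, gripper open.
Joint ranges: [-2.96, 2.96], [-0.89, 2.26], [0.02, 2.5], [-1.34, 4.48], [0, 2.73], [-2.66, 2.66]. Speed limits (rad/s): [2.39, 2.39, 2.79, 3.14, 3.14, 3.14].

### API

Orientations are given as a unit quaternion [x, y, z, w].
In Python, from plant import arm gives the robot as it stands.
- The arm moves only by the tool send_rows, never from a script. Its argument "rows" is a list of rows, each a list of 7 numbers: the shift along the tool's x, y, z each as a share of 0.4 m, from -1 to 1, then the turn, a rotation vector about the tool's x, y, z each as a share of 60 degrees, from -1 to 1, then the gripper's target within -1 to 1 (fully open at 1, half-way at 0, shut at -1). In form: [[dx, dy, dz, ax, ay, az, gripper], ...]. A call has 1 to 20 rows; each row is the pose to reach, as a shift and turn from the pose measured when the call began, along the tool's axes at that moment; what a row does not reach only later rows make up. A row lasts 1/10 s, in which the tool goes at most 50 mm and 8.59 degrees, less where a joint would pass 70% of its speed; a pose out of reach is approached as far as the arm can. A call with a number of a shift or a turn outside -1 to 1 is refused whole. A call with a gripper value outside its range is refused whole. The fingers move at their own pace and stop on an object; "force" is the grip in N (left out, the last holds). Time passes only in rows, so rows that repeat a pose let the fingers close. It gives the time, the measured TCP pose, the force and the opening at its end, in the units of the state.
- arm.sense(): the state, without advancing time (a new reading comes with each control period).
- arm.read_camera(name): name is "side" or "top" or "wrist"; returns (picture, depth): 480x640x3 uint8, red, green, blue; 480x640 float32, m along the optical axis (not along the pixel's ray), 0 where there is no reading.
- arm.calibration(name): a dict with "fov_y" (degrees; the focal length in pixels is half the picture's height over the tangent of half this angle, whatever the lens; pixels are square), "cx", "cy" (the principal point, pixels), "xyz" and "rotation" of the camera in the world. Camera axes: x right, y down, z forward; pixel columns grow to the right and rows downward; lengths in m; the calibration is good to about 2 mm. A picture is of the moment at which its call begins: read the wrist's pose just before it. calibration takes no time and is no camera call; for the wrist camera it gives the pose at the moment of the call.
- arm.job_done(): hands the job in, once; it reports no verdict.
The state is a dict: "time": time; "joint_pos": joint angles; "qvel": joint speeds; "joint_torque": joint torques, N m; "position": TCP position; "tcp_rot": TCP orientation; "contact_force": force on the tool from outside, world axes, zero at the start; "torque": the same for the moment, N m; "opening": finger opening in m.
Only numpy, scipy, OpenCV 4.12 (cv2) and the standard library are available. Lean on these libraries where they do the work, as an engineer would, in place of code of your own. Each camera call takes 0.05 s, during which the arm holds its last target.

### The job

Get the next load ready for the hand press. First sweep every loose chip off the press plate into its trough with the scraper block (not with the fingers) and stand the scraper back on its pad; then lay all the whole bars of the batch flat on the clean plate, lengthwise along the trough and none overhanging. Bars that are too short, broken at a corner or bent go into the scrap tin, at any time; leave the other things on the shelf where they are.

Things in the scene. Friction and masses are not known exactly. Their poses are not given: they have to be found in the camera images.
- plate: Fixed dark steel press plate, 180 (x) x 160 (y) mm, top 30 mm above its origin; origin is the centre of the plate's underside (on the shelf), z up. Along its whole +y edge runs a grey chip trough joined to it: inside from y = +80 to +136 mm, x = -100 to +100 mm, floor at z = 4 mm, outer and end walls 38 mm high.
- tin: Fixed green open scrap tin, 110 (x) x 130 (y) x 42 mm high, walls 3 mm, floor about 3 mm thick; origin centre of underside. Tin and pad may change places from start to start.
- pad: Fixed flat grey pad for the scraper, 150 (x) x 90 (y) x 4 mm; origin centre of underside.
- mat: Fixed cork mat, 260 (x) x 270 (y) x 3 mm, on which the batch of bars lies; origin centre of underside.
- scraper: Loose scraper block, 0.25 kg: brass foot 100 (x) x 36 (y) x 14 mm high, and on it a wooden grip rib 70 (x) x 20 (y) mm that rises to 48 mm above the underside. Origin centre of underside. Starts standing on the pad. Grip the rib across y; the foot's long faces push the chips.
- whole1: A whole aluminium bar, straight, 64 (x) x 20 (y) x 20 (z) mm; origin at its centre, x lengthwise. May be absent.
- whole2: A whole aluminium bar, straight, 64 (x) x 20 (y) x 20 (z) mm; origin at its centre, x lengthwise. May be absent.
- whole3: A whole aluminium bar, straight, 64 (x) x 20 (y) x 20 (z) mm; origin at its centre, x lengthwise. May be absent.
- whole4: A whole aluminium bar, straight, 64 (x) x 20 (y) x 20 (z) mm; origin at its centre, x lengthwise. May be absent.
- short: Odd bar: too short, 42 (x) x 20 x 20 mm; origin at its centre. May be absent.
- nicked: Odd bar: 64 (x) x 20 x 20 mm with a corner broken out at one end (for x = +10 to +32 mm only y = -10 to -1 mm is left); origin at the centre of the unbroken outline; the intact stretch is x = -32 to +10 mm. May be absent.
- nicked2: Odd bar: 64 (x) x 20 x 20 mm with a corner broken out at one end (for x = +10 to +32 mm only y = -10 to -1 mm is left); origin at the centre of the unbroken outline; the intact stretch is x = -32 to +10 mm. May be absent.
- bent: Odd bar: bent by 0.65 rad about its own z in the middle, 20 x 20 mm in section; origin at the bend, one arm runs 32 mm along -x, the other 32 mm along +x turned 0.65 rad towards +y. May be absent.
- chip1: Loose steel chip, a crumb about 16 x 11 x 7 mm lying on the press plate; origin centre of underside. May be absent.
- chip2: Loose steel chip, a crumb about 16 x 11 x 7 mm lying on the press plate; origin centre of underside. May be absent.
- chip3: Loose steel chip, a crumb about 16 x 11 x 7 mm lying on the press plate; origin centre of underside. May be absent.
- chip4: Loose steel chip, a crumb about 16 x 11 x 7 mm lying on the press plate; origin centre of underside. May be absent.
- pulley: Bystander: bronze pulley, 48 mm across, 20 mm high, lying on the mat; origin centre of underside.
- spacer: Bystander: aluminium spacer ring, 44 mm across, 14 mm high, lying on the shelf; origin centre of underside.
- jar: Bystander: green glass jar, 72 mm across, 85 mm high; origin centre of underside.
- caps: Bystander: stack of four steel clock drum caps, 92 mm across, 49 mm high; origin centre of underside.
Mind the look-alikes: they are no part of the job. Leave any blue look-alike of the short alone.

How it is judged:
By the outcome, as a careful person would: the job done as asked, in the order asked, and still so for the second after the job is handed in, with the robot touching nothing.
Of whole1, whole2, whole3, whole4 only 3 to 4 are there at a start; the rules pass over those that are not, and their reading is None.
Of short, nicked, bent, nicked2 only 2 to 4 are there at a start; the rules pass over those that are not, and their reading is None.
Of chip1, chip2, chip3, chip4 only 3 to 4 are there at a start; the rules pass over those that are not, and their reading is None.
At some moment in a run one of whole1, whole2, whole3, whole4, short, nicked, bent, nicked2, scraper may be knocked a few centimetres aside while the robot is not near it.
Once in a run the grip may slacken for a moment while it holds something.
It also fails if it takes over 210 s, if anything falls off the work surface, if the arm or the gripper's body presses on something with over 40 N, if the wrist force passes 120 N, or if a joint passes its speed limit or range.

## Working session

There is one attempt and no reset: what is moved stays moved. The work goes in short steps, Python scripts to look and compute and a tool call to move; the robot and the scene stay as the last step left them, time stands still between calls to the robot, and variables do not carry over. Pictures are saved under pics/ and viewed, and the job is handed in when it is done.

Besides the shell and the picture viewer there is one more tool, called after ">>>" as name(argument=value, ...), one argument or row to a line, values as JSON. send_rows: Moves the arm, as the interface text tells. Its arguments: {"type":"object","properties":{"rows":{"type":"array"},"force":{"type":"number"}},"required":["rows"]}

```bash
ls; mkdir -p pics; cat > h.py <<'E'
from plant import arm
import numpy as np, cv2
from scipy.spatial.transform import Rotation as R
def cap(name):
    cal=arm.calibration(name); rgb,d=arm.read_camera(name); return cal,rgb,d
def K(cal):
    f=240/np.tan(np.radians(cal['fov_y'])/2); return f,cal['cx'],cal['cy']
def rot(cal):
    r=np.array(cal['rotation'],float)
    return r if r.shape==(3,3) else R.from_quat(r).as_matrix()
def pts(cal,d):
    f,cx,cy=K(cal); v,u=np.mgrid[0:480,0:640]
    P=np.stack([(u-cx)/f*d,(v-cy)/f*d,d],-1)
    return P@rot(cal).T+np.array(cal['xyz'])
def save(n,rgb): cv2.imwrite(n,cv2.cvtColor(rgb,cv2.COLOR_RGB2BGR))
E
python3 - <<'E'
from h import *
s=arm.sense(); print(s)
for n in ['top','side','wrist']:
    cal,rgb,d=cap(n); print(n,cal); save(f'pics/{n}0.png',rgb); np.savez(f'{n}0.npz',rgb=rgb,d=d,P=pts(cal,d))
E
```

```text
pics
{'time': 0.0, 'joint_pos': array([ 1.07361024e+00,  1.31129902e-01,  1.48930100e+00,  8.81220347e-06,
        1.52301191e+00, -8.54208620e-02]), 'qvel': array([-9.36157945e-05, -7.64832328e-04, -1.41101031e-04,  1.89577060e-03,
        9.21286776e-04,  1.85376910e-04]), 'joint_torque': array([ 1.63900117e-03, -5.59848332e+01, -4.91760921e+01,  7.70837255e-02,
        3.49544815e-02, -1.97105064e-04]), 'position': array([0.23986735, 0.54938035, 0.24259417]), 'tcp_rot': array([ 8.36727801e-01,  5.47618235e-01, -8.16525137e-04,  4.34830150e-04]), 'contact_force': array([-0.23492374,  0.20654502,  0.28623555]), 'torque': array([-0.02492019, -0.03225913, -0.0313124 ]), 'opening': 0.09316501435600863}
top {'fov_y': 48.667451097081496, 'cx': 322.33579852462, 'cy': 239.8773821269307, 'xyz': array([ 0.43355609, -0.0305347 ,  1.11037521]), 'rotation': array([ 0.71185336, -0.69982977,  0.04653049, -0.0365787 ])}
side {'fov_y': 53.853471180381185, 'cx': 323.3892554253551, 'cy': 235.19348250016523, 'xyz': array([-0.14057227, -0.71204308,  0.73641482]), 'rotation': array([ 0.81282282, -0.34118594,  0.18957798, -0.43240191])}
wrist {'fov_y': 67.39614736280869, 'cx': 312.76676574240514, 'cy': 232.44663358436873, 'xyz': array([0.17375946, 0.57823945, 0.38401591]), 'rotation': array([0.82920192, 0.54329591, 0.07136357, 0.11027681])}
```

View pics/top0.png

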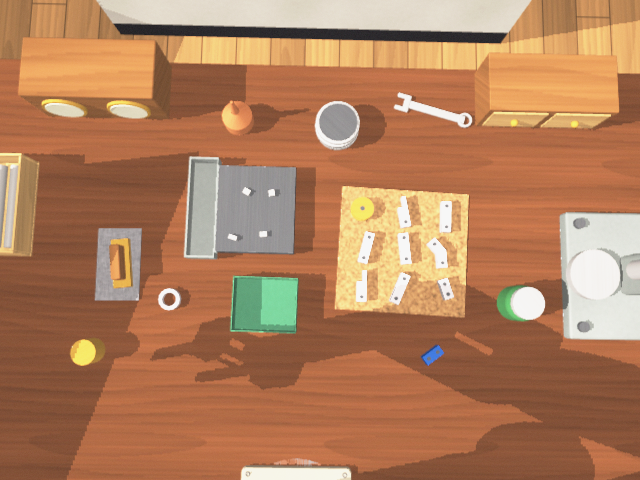

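View pics/side0.png

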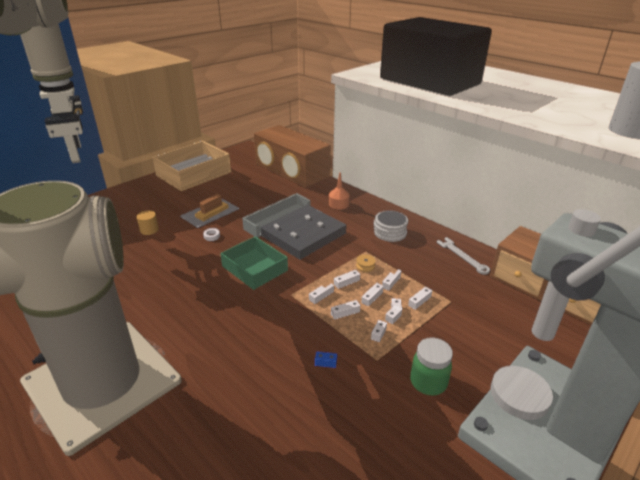

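```bash
python3 - <<'E'
from h import *
z=np.load('top0.npz'); rgb=z['rgb']
a=cv2.resize(rgb[180:325,330:480],None,fx=4,fy=4,interpolation=cv2.INTER_CUBIC); save('pics/mat.png',a)
a=cv2.resize(rgb[150:340,80:310],None,fx=3.4,fy=3.1,interpolation=cv2.INTER_CUBIC); a=cv2.resize(rgb[150:340,80:310],None,fx=3.1,fy=3.1,interpolation=cv2.INTER_CUBIC);save('pics/plate.png',a)
E
```

```text
(no output)
```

View pics/mat.png

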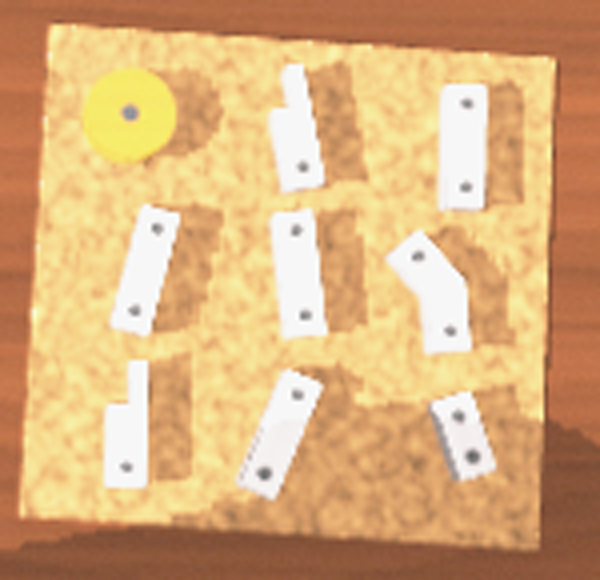

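View pics/plate.png

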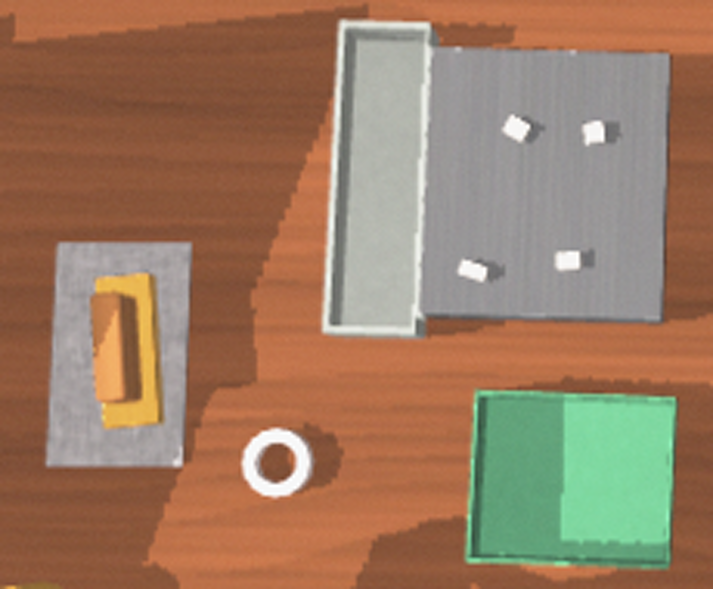

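```bash
cat > m.py <<'E'
from h import *
def comps(P,rgb,zlo,zhi,xr,yr,minpx=8,show=True):
    m=((P[...,2]>zlo)&(P[...,2]<zhi)&(P[...,0]>xr[0])&(P[...,0]<xr[1])&(P[...,1]>yr[0])&(P[...,1]<yr[1])).astype(np.uint8)
    n,l,st,c=cv2.connectedComponentsWithStats(m,connectivity=4)
    out=[]
    for i in range(1,n):
        if st[i,4]<minpx: continue
        q=P[l==i]; r=cv2.minAreaRect((q[:,:2]*1000).astype(np.float32))
        (cx,cy),(w,h),a=r
        if w<h: w,h,a=h,w,a+90
        a=(a+90)%180-90
        out.append((cx,cy,w,h,a,q[:,2].mean()*1000,*c[i],st[i,4]))
        if show: print('c(%.0f,%.0f) mean(%.0f,%.0f) %.0fx%.0f ang %.0f z%.0f px(%.0f,%.0f) n%d'%(cx,cy,q[:,0].mean()*1000,q[:,1].mean()*1000,w,h,a,q[:,2].mean()*1000,*c[i],st[i,4]))
    return out
E
python3 - <<'E'
from m import *
z=np.load('top0.npz'); P=z['P'];rgb=z['rgb']
for v,u in [(300,20),(225,440),(210,250),(260,120),(330,330)]: print(u,v,P[v,u])
print('mat bars');comps(P,rgb,.015,.04,(.3,.8),(-.38,-.03))
print('plate');comps(P,rgb,.026,.0325,(.3,.8),(-.02,.45),50)
print('chips');comps(P,rgb,.0335,.042,(.3,.8),(-.02,.2),3)
print('walls');comps(P,rgb,.0365,.045,(.3,.8),(-.02,.45),50)
print('scraper top');comps(P,rgb,.045,.06,(.2,.8),(.2,.5),10)
print('foot');comps(P,rgb,.012,.06,(.2,.6),(.3,.45),20)
print('pad');comps(P,rgb,.0025,.06,(.2,.6),(.25,.5),20)
for u in range(96,144,4):
    print(u,(P[265,u]*1000).round())
E
```

```text
20 300 [4.28914548e-01 5.75945753e-01 3.54604835e-04]
440 225 [ 0.59944975 -0.291545    0.01112612]
250 210 [0.62052163 0.10516972 0.03054433]
120 260 [0.51165469 0.3591598  0.04643889]
330 330 [ 0.3777791  -0.06394097  0.00157343]
mat bars
c(771,-70) mean(767,-66) 78x26 ang 87 z31 px(334,142) n152
c(626,-212) mean(621,-214) 63x20 ang 11 z24 px(404,213) n255
c(632,-126) mean(631,-126) 47x46 ang -42 z24 px(362,208) n407
c(617,-302) mean(617,-301) 63x23 ang -2 z24 px(446,216) n328
c(550,-135) mean(549,-135) 64x20 ang -15 z24 px(366,247) n312
c(549,-215) mean(549,-215) 64x21 ang 6 z24 px(405,248) n320
c(541,-286) mean(540,-286) 65x30 ang 23 z24 px(439,253) n328
c(471,-126) mean(466,-127) 61x19 ang 0 z24 px(362,287) n251
c(466,-205) mean(466,-204) 64x20 ang -23 z24 px(400,288) n324
c(467,-299) mean(467,-299) 42x22 ang 20 z24 px(446,288) n220
c(333,-272) mean(333,-271) 42x21 ang -54 z21 px(432,354) n218
plate
c(632,94) mean(624,94) 194x161 ang -0 z30 px(255,208) n4748
chips
c(795,138) mean(794,138) 44x10 ang -89 z38 px(237,127) n69
c(727,185) mean(726,184) 27x11 ang 70 z38 px(213,158) n38
[... 4277 characters left out ...]
x(232,321) n50
scraper top
c(509,368) mean(509,366) 69x21 ang 5 z53 px(115,261) n382
c(331,418) mean(332,418) 50x49 ang -19 z51 px(83,352) n546
foot
c(509,368) mean(508,363) 100x39 ang 7 z34 px(120,262) n979
c(331,418) mean(332,414) 50x49 ang -26 z46 px(86,351) n709
pad
c(510,380) mean(508,375) 174x106 ang -1 z15 px(118,263) n3133
c(437,273) mean(437,270) 47x46 ang 2 z12 px(167,298) n259
c(330,428) mean(332,414) 76x58 ang -68 z41 px(87,351) n804
96 [503. 422.   7.]
100 [503. 414.   8.]
104 [504. 406.   6.]
108 [504. 397.   8.]
112 [501. 373.  51.]
116 [501. 364.  54.]
120 [501. 357.  51.]
124 [503. 357.  29.]
128 [504. 353.  17.]
132 [505. 349.   6.]
136 [505. 340.   6.]
140 [505. 334.   1.]
```

```bash
cat > plan.py <<'E'
from h import *
# go([(x,y,tipz,yawdeg)]) mm : prints row numbers relative to the current pose
def go(wps):
    s=arm.sense(); p=np.array(s['position']); Rc=R.from_quat(s['tcp_rot'])
    tx=Rc.apply([1,0,0]); yaw=np.degrees(np.arctan2(tx[1],tx[0]))
    print('t %.1f tcp'%s['time'],(p*1000).round(1),'yaw %.1f'%yaw,'open %.1f'%(s['opening']*1000),'F',np.round(s['contact_force'],1))
    prev=p;py=yaw
    for (x,y,tz,yw) in wps:
        t=np.array([x,y,tz+25])/1000
        Rt=R.from_euler('z',yw,degrees=True)*R.from_quat([1,0,0,0])
        sh=Rc.inv().apply(t-p)/.4; w=(Rc.inv()*Rt).as_rotvec()/np.radians(60)
        n=max(np.linalg.norm(t-prev)/.05,abs((yw-py+180)%360-180)/8.59)
        print((x,y,tz,yw),'%.3f,%.3f,%.3f, %.3f,%.3f,%.3f'%(*sh,*w),'n>=%.1f'%n); prev=t;py=yw
E
python3 - <<'E'
from m import *
from plan import go
z=np.load('top0.npz'); P=z['P']
comps(P,None,.0495,.06,(.45,.6),(.3,.45),10)
# plate edges
Q=P[(P[...,2]>.026)&(P[...,2]<.034)&(P[...,0]>.5)&(P[...,0]<.75)&(P[...,1]>-.01)&(P[...,1]<.172)]*1000
for x in range(550,710,30):
    q=Q[abs(Q[:,0]-x)<4]; print(x,q[:,1].min().round(1),end=' ; ')
for y in range(25,165,25):
    q=Q[abs(Q[:,1]-y)<4]; print(y,np.sort(q[:,0])[[1,-2]].round(1),end=' ; ')
go([(509,367,120,95),(509,367,22,95)])
E
```

```text
c(509,367) mean(509,367) 69x20 ang 5 z53 px(115,261) n335
550 14.9 ; 580 15.7 ; 610 14.2 ; 640 15.0 ; 670 13.6 ; 700 14.3 ; 25 [535.  712.7] ; 50 [534.4 714.2] ; 75 [534.6 714.3] ; 100 [535.8 713.2] ; 125 [535.3 714.3] ; 150 [535.4 714.2] ; t 0.1 tcp [240.  549.5 242.8] yaw 66.4 open 92.9 F [-0.1 -0.1  0.2]
(509, 367, 120, 95) -0.149,0.799,0.245, -0.000,0.001,-0.477 n>=6.8
(509, 367, 22, 95) -0.148,0.799,0.490, -0.000,0.001,-0.477 n>=2.0
```

>>> send_rows(
  rows=[
    [-0.149,0.799,0.245,0,0,-0.477,0],
    [-0.149,0.799,0.245,0,0,-0.477,0],
    [-0.149,0.799,0.245,0,0,-0.477,0],
    [-0.149,0.799,0.245,0,0,-0.477,0],
    [-0.149,0.799,0.245,0,0,-0.477,0],
    [-0.149,0.799,0.245,0,0,-0.477,0],
    [-0.149,0.799,0.245,0,0,-0.477,0],
    [-0.149,0.799,0.245,0,0,-0.477,0],
    [-0.149,0.799,0.245,0,0,-0.477,0],
    [-0.149,0.799,0.245,0,0,-0.477,0],
    [-0.149,0.799,0.245,0,0,-0.477,0],
    [-0.149,0.799,0.245,0,0,-0.477,0],
  ],
  force=30,
)

```text
time: 1.35
position: [0.5082, 0.368, 0.1455]
tcp_rot: [0.675, 0.738, -0.0, 0.0]
contact_force: [-1.0, -0.7, 0.1]
opening: 0.0465
```

```bash
python3 - <<'E'
from plan import *
from m import *
cal,rgb,d=cap('wrist'); save('pics/w1.png',rgb); P=pts(cal,d)
comps(P,rgb,.0495,.06,(.43,.6),(.3,.45),200)
comps(P,rgb,.012,.06,(.43,.6),(.3,.45),200)
comps(P,rgb,.002,.009,(.43,.65),(.3,.45),2000)
go([(509,367,22,95)])
E
```

```text
c(508,369) mean(506,369) 69x20 ang 7 z52 px(314,241) n2758
c(508,369) mean(500,368) 100x36 ang 7 z35 px(314,227) n5798
c(507,379) mean(496,381) 150x90 ang 1 z4 px(330,212) n13471
t 1.4 tcp [508.3 367.9 145.5] yaw 95.1 open 46.5 F [-0.7  0.1 -0.2]
(509, 367, 22, 95) -0.002,0.002,0.246, 0.000,0.001,0.002 n>=2.0
```

View pics/w1.png

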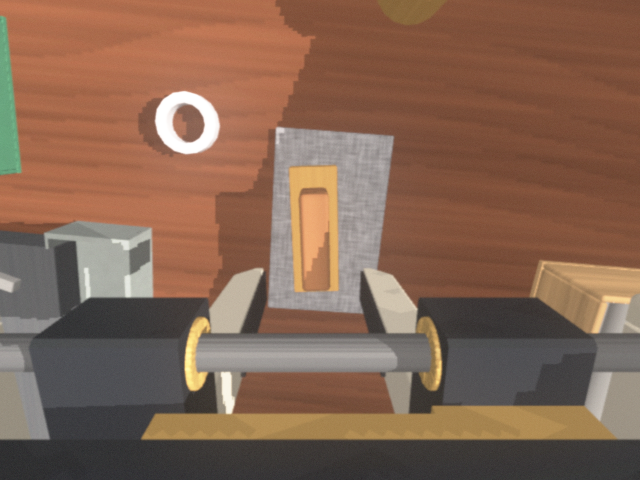

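>>> send_rows(
  rows=[
    [0.002,0,0.1,0,0,-0.03,0],
    [0.002,0,0.2,0,0,-0.03,0],
    [0.002,0,0.246,0,0,-0.03,0],
    [0.002,0,0.246,0,0,-0.03,0],
    [0.002,0,0.246,0,0,-0.03,0],
    [0.002,0,0.246,0,0,-0.03,-1],
    [0.002,0,0.246,0,0,-0.03,-1],
    [0.002,0,0.246,0,0,-0.03,-1],
    [0.002,0,0.246,0,0,-0.03,-1],
    [0.002,0,0.246,0,0,-0.03,-1],
    [0.002,0,0.246,0,0,-0.03,-1],
  ],
  force=40,
)

```text
time: 2.5
position: [0.5087, 0.369, 0.048]
tcp_rot: [0.663, 0.748, 0.0, 0.0]
contact_force: [-0.2, -0.1, 5.8]
opening: 0.02
```

```bash
python3 - <<'E'
from plan import *
go([(508,369,110,95),(655,40,110,90),(655,29,49.5,90)])
E
```

```text
t 2.5 tcp [508.7 369.   48. ] yaw 96.9 open 20.0 F [-0.2 -0.1  5.8]
(508, 369, 110, 95) 0.000,-0.002,-0.217, 0.001,0.000,0.032 n>=1.7
(655, 40, 110, 90) -0.860,0.264,-0.217, 0.001,-0.000,0.115 n>=7.2
(655, 29, 49.5, 90) -0.888,0.261,-0.066, 0.001,-0.000,0.115 n>=1.2
```

>>> send_rows(
  rows=[
    [0,0,-0.1,0,0,0,-1],
    [0,0,-0.217,0,0,0,-1],
    [0,0,-0.217,0,0,0,-1],
    [-0.888,0.261,-0.217,0,0,0.115,-1],
    [-0.888,0.261,-0.217,0,0,0.115,-1],
    [-0.888,0.261,-0.217,0,0,0.115,-1],
    [-0.888,0.261,-0.217,0,0,0.115,-1],
    [-0.888,0.261,-0.217,0,0,0.115,-1],
    [-0.888,0.261,-0.217,0,0,0.115,-1],
    [-0.888,0.261,-0.217,0,0,0.115,-1],
    [-0.888,0.261,-0.217,0,0,0.115,-1],
    [-0.888,0.261,-0.217,0,0,0.115,-1],
    [-0.888,0.261,-0.217,0,0,0.115,-1],
    [-0.888,0.261,-0.217,0,0,0.115,-1],
  ],
)

```text
time: 3.9
position: [0.6543, 0.0304, 0.1343]
tcp_rot: [0.707, 0.708, 0.0, -0.0]
contact_force: [-0.0, -0.0, -3.5]
opening: 0.0199
```

```bash
python3 - <<'E'
from plan import *
cal,rgb,d=cap('top'); save('pics/t1.png',cv2.resize(rgb[140:300,170:330],None,fx=3.5,fy=3.5))
go([(655,27,52,90),(655,27,50.2,90)])
E
```

```text
t 4.0 tcp [654.4  30.6 134.5] yaw 90.1 open 19.9 F [-0.1  0.3 -2. ]
(655, 27, 52, 90) -0.009,0.001,0.144, 0.000,-0.000,0.002 n>=1.2
(655, 27, 50.2, 90) -0.009,0.001,0.148, 0.000,-0.000,0.002 n>=0.0
```

View pics/t1.png

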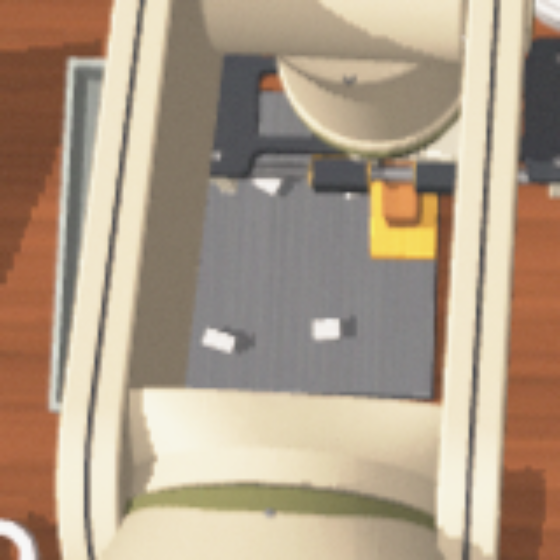

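>>> send_rows(
  rows=[
    [-0.009,0.001,0.08,0,0,0,-1],
    [-0.009,0.001,0.13,0,0,0,-1],
    [-0.009,0.001,0.148,0,0,0,-1],
    [-0.009,0.001,0.148,0,0,0,-1],
    [-0.009,0.001,0.148,0,0,0,-1],
    [-0.009,0.001,0.148,0,0,0,-1],
  ],
)

```text
time: 4.55
position: [0.6552, 0.0276, 0.0761]
tcp_rot: [0.706, 0.708, 0.001, 0.0]
contact_force: [0.4, -0.2, -2.9]
opening: 0.0198
```

```bash
python3 - <<'E'
from plan import *
go([(655,27,50.2,90),(655,180,50.2,90),(655,180,100,90)])
E
```

```text
t 4.5 tcp [655.2  27.6  76.1] yaw 90.2 open 19.8 F [ 0.4 -0.2 -2.9]
(655, 27, 50.2, 90) -0.002,-0.001,0.002, 0.001,-0.000,0.003 n>=0.0
(655, 180, 50.2, 90) 0.381,0.001,0.002, 0.001,-0.000,0.003 n>=3.1
(655, 180, 100, 90) 0.381,0.001,-0.122, 0.001,-0.000,0.003 n>=1.0
```

>>> send_rows(
  rows=[
    [0.02,0,0.002,0,0,0,-1],
    [0.045,0,0.002,0,0,0,-1],
    [0.07,0,0.002,0,0,0,-1],
    [0.095,0,0.002,0,0,0,-1],
    [0.12,0,0.002,0,0,0,-1],
    [0.145,0,0.002,0,0,0,-1],
    [0.17,0,0.002,0,0,0,-1],
    [0.195,0,0.002,0,0,0,-1],
    [0.22,0,0.002,0,0,0,-1],
    [0.245,0,0.002,0,0,0,-1],
    [0.27,0,0.002,0,0,0,-1],
    [0.295,0,0.002,0,0,0,-1],
    [0.32,0,0.002,0,0,0,-1],
    [0.345,0,0.002,0,0,0,-1],
    [0.37,0,0.002,0,0,0,-1],
    [0.381,0,0.002,0,0,0,-1],
    [0.381,0,0.002,0,0,0,-1],
    [0.381,0,0.002,0,0,0,-1],
  ],
)

```text
time: 6.35
position: [0.6547, 0.1798, 0.0752]
tcp_rot: [0.706, 0.708, 0.0, 0.0]
contact_force: [-0.3, 0.1, -2.3]
opening: 0.0198
```

```bash
python3 - <<'E'
from plan import *
cal,rgb,d=cap('top'); save('pics/t2.png',cv2.resize(rgb[140:300,170:330],None,fx=3.5,fy=3.5))
go([(655,180,110,90),(583,27,110,90),(583,27,50.2,90)])
E
```

```text
t 6.4 tcp [654.8 179.7  75.3] yaw 90.2 open 19.6 F [-0.2 -0.3 -2.2]
(655, 180, 110, 90) 0.001,0.001,-0.149, 0.001,-0.000,0.003 n>=1.2
(583, 27, 110, 90) -0.381,-0.180,-0.150, 0.001,-0.000,0.003 n>=3.4
(583, 27, 50.2, 90) -0.381,-0.180,-0.000, 0.001,-0.000,0.003 n>=1.2
```

View pics/t2.png

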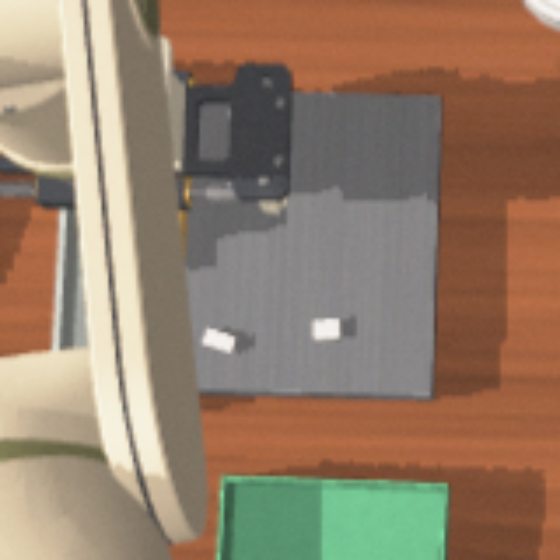

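>>> send_rows(
  rows=[
    [0,0,-0.08,0,0,0,-1],
    [0,0,-0.149,0,0,0,-1],
    [0,0,-0.149,0,0,0,-1],
    [-0.381,-0.18,-0.149,0,0,0,-1],
    [-0.381,-0.18,-0.149,0,0,0,-1],
    [-0.381,-0.18,-0.149,0,0,0,-1],
    [-0.381,-0.18,-0.149,0,0,0,-1],
    [-0.381,-0.18,-0.149,0,0,0,-1],
    [-0.381,-0.18,-0.149,0,0,0,-1],
    [-0.381,-0.18,-0.149,0,0,0,-1],
  ],
)

```text
time: 7.4
position: [0.5835, 0.028, 0.1345]
tcp_rot: [0.706, 0.708, 0.001, 0.0]
contact_force: [0.8, -0.1, -3.3]
opening: 0.0196
```

```bash
python3 - <<'E'
from plan import *
cal,rgb,d=cap('top'); save('pics/t3.png',cv2.resize(rgb[140:300,170:330],None,fx=3.5,fy=3.5))
go([(583,27,50.2,90)])
E
```

```text
t 7.5 tcp [583.5  28.1 134.5] yaw 90.2 open 19.5 F [-0.1  0.7 -2.4]
(583, 27, 50.2, 90) -0.003,-0.002,0.148, 0.001,-0.001,0.004 n>=1.2
```

View pics/t3.png

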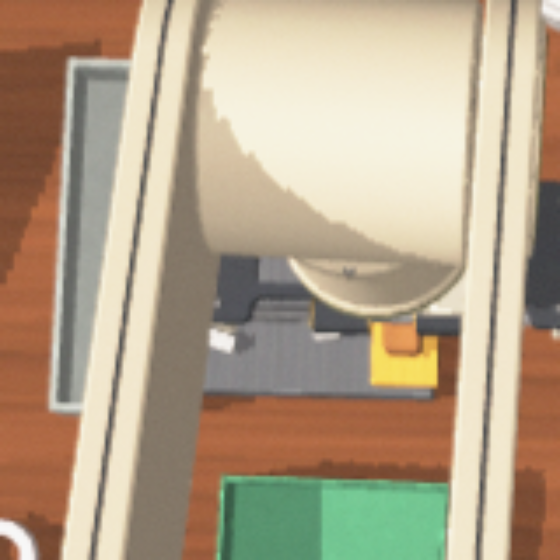

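>>> send_rows(
  rows=[
    [-0.003,-0.002,0.08,0,0,0,-1],
    [-0.003,-0.002,0.13,0,0,0,-1],
    [-0.003,-0.002,0.149,0,0,0,-1],
    [-0.003,-0.002,0.149,0,0,0,-1],
    [0.02,-0.002,0.149,0,0,0,-1],
    [0.045,-0.002,0.149,0,0,0,-1],
    [0.07,-0.002,0.149,0,0,0,-1],
    [0.095,-0.002,0.149,0,0,0,-1],
    [0.12,-0.002,0.149,0,0,0,-1],
    [0.145,-0.002,0.149,0,0,0,-1],
    [0.17,-0.002,0.149,0,0,0,-1],
    [0.195,-0.002,0.149,0,0,0,-1],
    [0.22,-0.002,0.149,0,0,0,-1],
    [0.245,-0.002,0.149,0,0,0,-1],
    [0.27,-0.002,0.149,0,0,0,-1],
    [0.295,-0.002,0.149,0,0,0,-1],
    [0.32,-0.002,0.149,0,0,0,-1],
    [0.345,-0.002,0.149,0,0,0,-1],
    [0.375,-0.002,0.149,0,0,0,-1],
    [0.375,-0.002,0.149,0,0,0,-1],
  ],
)

```text
time: 9.45
position: [0.5862, 0.1751, 0.0768]
tcp_rot: [0.705, 0.709, 0.001, 0.006]
contact_force: [12.2, -18.9, -2.6]
opening: 0.0237
```

```bash
python3 - <<'E'
from plan import *
go([(583,180,110,90),(450,300,140,90)])
E
```

```text
t 9.4 tcp [586.2 175.1  76.8] yaw 90.3 open 23.7 F [ 12.2 -18.9  -2.6]
(583, 180, 110, 90) 0.011,-0.007,-0.146, 0.009,0.006,0.005 n>=1.2
(450, 300, 140, 90) 0.313,-0.337,-0.226, 0.009,0.006,0.005 n>=3.6
```

```bash
python3 - <<'E'
from plan import *
for n in ['top','wrist','side']:
    cal,rgb,d=cap(n); save(f'pics/{n}4.png',rgb if n=='wrist' else (cv2.resize(rgb[140:300,170:330],None,fx=3.5,fy=3.5) if n=='top' else cv2.resize(rgb[150:300,180:380],None,fx=3.5,fy=3.5)))
s=arm.sense();print(s['opening'],s['contact_force'])
E
```

```text
0.02306171837426689 [ 11.78619297 -18.40050658  -1.74132764]
```

View pics/wrist4.png

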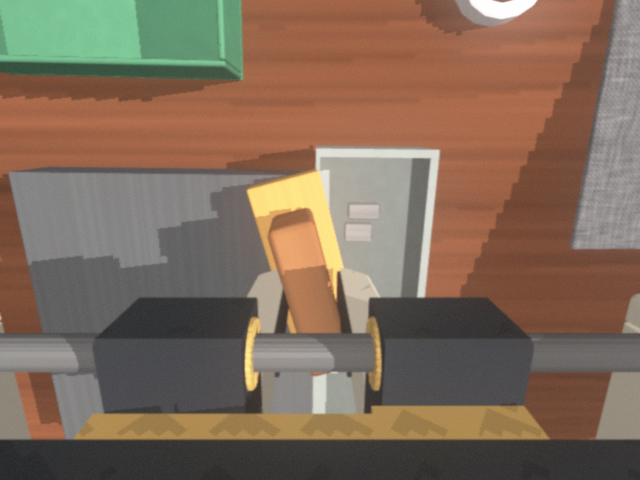

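View pics/side4.png

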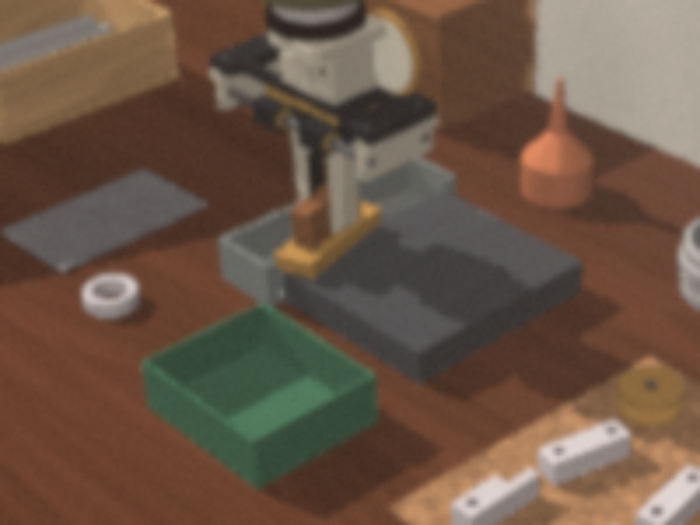

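View pics/top4.png

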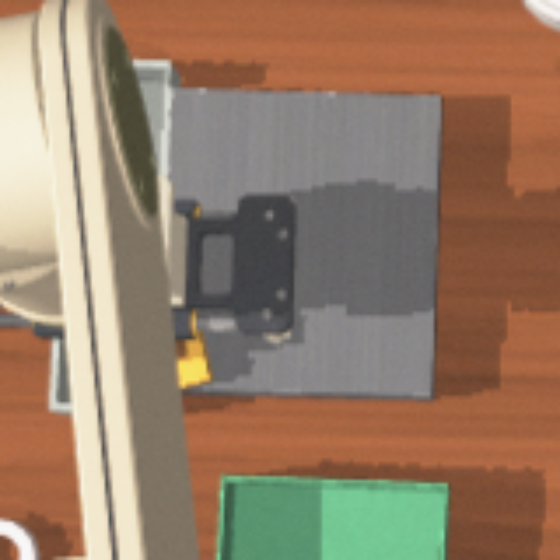

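>>> send_rows(
  rows=[
    [-0.02,0,0,0,0,0,-1],
    [-0.05,0.02,0,0,0,0,-1],
    [-0.08,0.03,0,0,0,0,-1],
    [-0.08,0.03,0,0,0,0,-1],
    [-0.08,0.03,0.004,0,0,0,-1],
    [-0.08,0.03,0.006,0,0,0,-1],
    [-0.08,0.03,0.006,0,0,0,-1],
  ],
)

```text
time: 10.3
position: [0.5981, 0.1432, 0.0745]
tcp_rot: [0.705, 0.709, 0.001, 0.005]
contact_force: [0.4, 0.8, -2.4]
opening: 0.0197
```

```bash
python3 - <<'E'
from plan import *
from m import *
cal,rgb,d=cap('wrist'); save('pics/w5.png',rgb); P=pts(cal,d)
comps(P,rgb,.071,.083,(.5,.7),(.05,.25),50)
comps(P,rgb,.04,.055,(.5,.7),(.05,.25),50)
go([])
E
```

```text
c(584,143) mean(582,143) 51x46 ang 38 z78 px(313,276) n6451
c(567,143) mean(560,143) 49x38 ang 1 z45 px(313,207) n4365
t 10.3 tcp [598.1 143.2  74.5] yaw 90.3 open 19.5 F [ 0.6  0.2 -3.2]
```

View pics/w5.png

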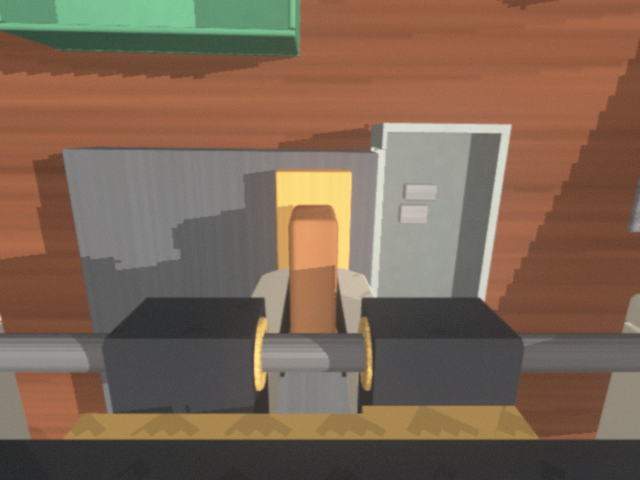

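```bash
python3 - <<'E'
from plan import *
go([(598,143,115,90),(512,379,115,90),(512,379,22,90)])
E
```

```text
t 10.3 tcp [598.1 143.2  74.5] yaw 90.3 open 19.5 F [ 0.6  0.2 -3.2]
(598, 143, 115, 90) -0.001,0.001,-0.164, 0.009,0.005,0.004 n>=1.3
(512, 379, 115, 90) 0.590,-0.211,-0.169, 0.009,0.005,0.004 n>=5.0
(512, 379, 22, 90) 0.591,-0.213,0.064, 0.009,0.005,0.004 n>=1.9
```

>>> send_rows(
  rows=[
    [0,0,-0.1,0.009,0.005,0,-1],
    [0,0,-0.168,0.009,0.005,0,-1],
    [0,0,-0.168,0.009,0.005,0,-1],
    [0.59,-0.211,-0.169,0.009,0.005,0.004,-1],
    [0.59,-0.211,-0.169,0.009,0.005,0.004,-1],
    [0.59,-0.211,-0.169,0.009,0.005,0.004,-1],
    [0.59,-0.211,-0.169,0.009,0.005,0.004,-1],
    [0.59,-0.211,-0.169,0.009,0.005,0.004,-1],
    [0.59,-0.211,-0.169,0.009,0.005,0.004,-1],
    [0.59,-0.211,-0.169,0.009,0.005,0.004,-1],
    [0.59,-0.211,-0.169,0.009,0.005,0.004,-1],
  ],
)

```text
time: 11.45
position: [0.5117, 0.3783, 0.1388]
tcp_rot: [0.707, 0.707, -0.001, -0.0]
contact_force: [0.8, -0.9, -2.4]
opening: 0.0196
```

```bash
python3 - <<'E'
from plan import *
for n in ['top','wrist']:
    cal,rgb,d=cap(n); save(f'pics/{n}6.png',rgb if n=='wrist' else cv2.resize(rgb[140:300,80:330],None,fx=3.2,fy=3.2))
go([(512,379,22,90),(512,379,21.5,90)])
E
```

```text
t 11.6 tcp [512.4 377.7 139.5] yaw 89.9 open 19.7 F [-0.3 -0.2 -3.4]
(512, 379, 22, 90) 0.003,-0.001,0.231, -0.001,0.001,-0.001 n>=1.8
(512, 379, 21.5, 90) 0.003,-0.001,0.232, -0.001,0.001,-0.001 n>=0.0
```

View pics/top6.png

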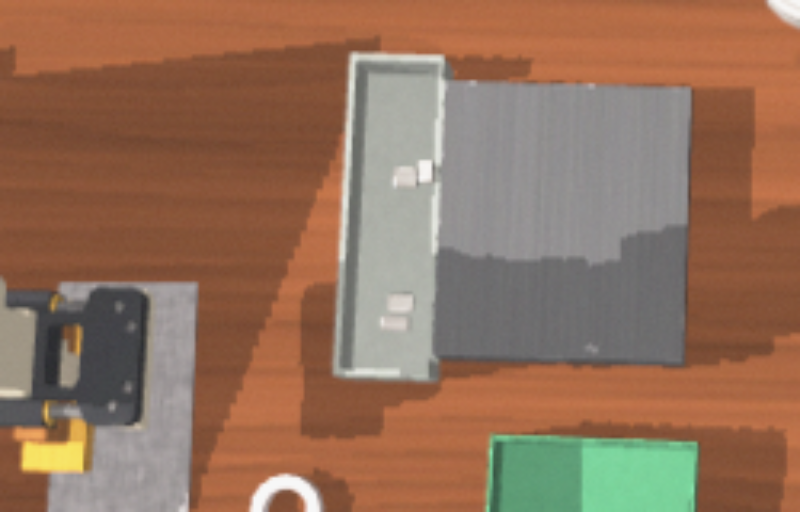

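View pics/wrist6.png

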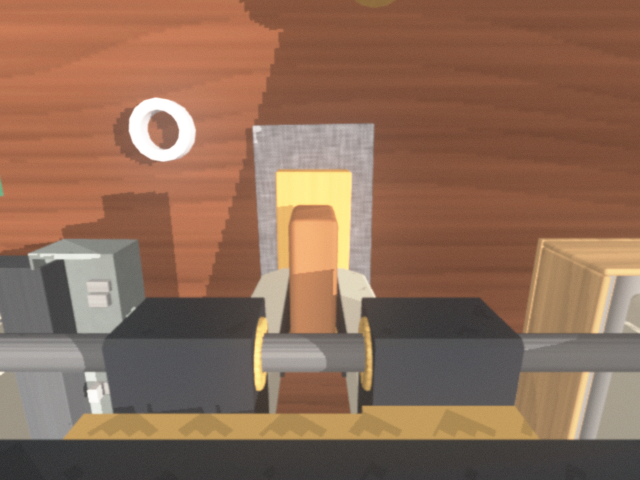

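```bash
python3 - <<'E'
from plan import *
cal,rgb,d=cap('top'); P=pts(cal,d)*1000
for u in range(204,220): print(u,P[193,u].round(),rgb[193,u], P[190,u].round(),P[195,u].round())
for v in range(246,252): print(v,[ (P[v,u].round()[2],rgb[v,u].sum()//3) for u in range(261,268)])
save('pics/c7.png',cv2.resize(rgb[180:210,195:235],None,fx=16,fy=16,interpolation=cv2.INTER_CUBIC))
E
```

```text
204 [658. 205.  11.] [214 204 199] [666. 207.   6.] [654. 205.  11.]
205 [658. 203.  11.] [223 216 212] [666. 205.   5.] [655. 204.   8.]
206 [659. 201.  10.] [221 215 209] [666. 203.   3.] [653. 200.  15.]
207 [659. 199.   9.] [221 215 209] [666. 200.   6.] [654. 199.  12.]
208 [658. 197.  12.] [220 213 207] [666. 198.   5.] [654. 197.  12.]
209 [659. 195.  11.] [209 200 194] [666. 196.   6.] [655. 195.   9.]
210 [659. 193.   8.] [177 172 164] [666. 194.   6.] [654. 193.  10.]
211 [657. 189.  19.] [242 239 235] [664. 190.  18.] [652. 188.  21.]
212 [657. 187.  19.] [245 244 242] [664. 188.  17.] [653. 187.  17.]
213 [657. 185.  19.] [245 244 242] [663. 185.  19.] [653. 185.  18.]
214 [657. 183.  17.] [243 239 236] [664. 183.  18.] [653. 183.  18.]
215 [658. 181.  15.] [132 128 124] [666. 183.   7.] [654. 182.  13.]
216 [660. 181.   6.] [165 164 157] [667. 182.   4.] [655. 180.   8.]
217 [660. 179.   3.] [138 140 134] [666. 179.   8.] [655. 179.   7.]
218 [655. 172.  32.] [143 144 142] [661. 172.  33.] [650. 172.  32.]
219 [654. 170.  33.] [150 148 147] [661. 170.  32.] [650. 169.  3
[... 845 characters left out ...]
114)), (np.float64(26.0), np.uint64(123)), (np.float64(30.0), np.uint64(122)), (np.float64(35.0), np.uint64(123)), (np.float64(30.0), np.uint64(122)), (np.float64(28.0), np.uint64(110))]
250 [(np.float64(30.0), np.uint64(108)), (np.float64(31.0), np.uint64(111)), (np.float64(32.0), np.uint64(111)), (np.float64(31.0), np.uint64(110)), (np.float64(31.0), np.uint64(109)), (np.float64(33.0), np.uint64(108)), (np.float64(33.0), np.uint64(107))]
251 [(np.float64(30.0), np.uint64(111)), (np.float64(31.0), np.uint64(113)), (np.float64(32.0), np.uint64(110)), (np.float64(34.0), np.uint64(109)), (np.float64(28.0), np.uint64(110)), (np.float64(30.0), np.uint64(107)), (np.float64(31.0), np.uint64(110))]
```

View pics/c7.png

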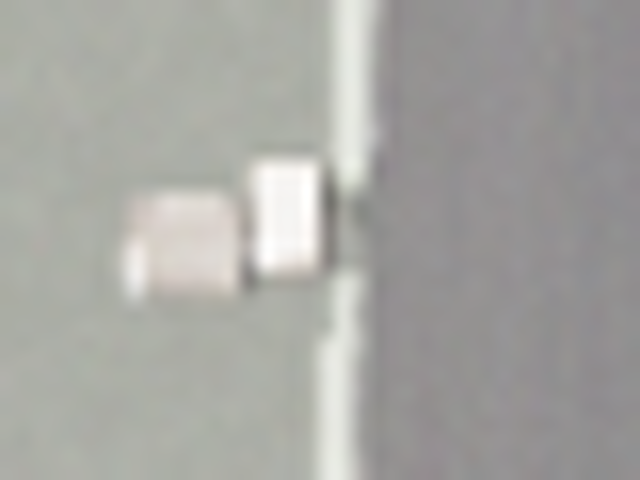

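>>> send_rows(
  rows=[
    [0.003,0,0.1,0,0,0,-1],
    [0.003,0,0.19,0,0,0,-1],
    [0.003,0,0.215,0,0,0,-1],
    [0.003,0,0.225,0,0,0,-1],
    [0.003,0,0.229,0,0,0,-1],
    [0.003,0,0.229,0,0,0,-1],
    [0.003,0,0.229,0,0,0,-1],
  ],
)

```text
time: 12.3
position: [0.5135, 0.3795, 0.0498]
tcp_rot: [0.708, 0.707, 0.001, 0.0]
contact_force: [0.5, -0.5, -2.2]
opening: 0.0196
```

>>> send_rows(
  rows=[
    [0,0,0.004,0,0,0,-1],
    [0,0,0.007,0,0,0,-1],
    [0,0,0.007,0,0,0,-1],
    [0,0,0.007,0,0,0,-1],
  ],
)

```text
time: 12.7
position: [0.5142, 0.3799, 0.048]
tcp_rot: [0.708, 0.707, 0.002, 0.0]
contact_force: [-0.1, -0.2, 3.8]
opening: 0.0197
```

>>> send_rows(
  rows=[
    [0,0,0,0,0,0,0],
    [0,0,0,0,0,0,0],
    [0,0,0,0,0,0,0],
    [0,0,0,0,0,0,0],
    [0,0,-0.05,0,0,0,0],
    [0,0,-0.15,0,0,0,0],
    [0,0,-0.25,0,0,0,0],
    [0,0,-0.25,0,0,0,0],
    [0,0,-0.25,0,0,0,0],
  ],
)

```text
time: 13.6
position: [0.5148, 0.3803, 0.1497]
tcp_rot: [0.708, 0.707, 0.003, 0.001]
contact_force: [-0.3, -0.1, -0.3]
opening: 0.046
```

```bash
cat > look.py <<'E'
from m import *
from plan import go
cal,rgb,d=cap('top'); P=pts(cal,d)
import sys
n=sys.argv[1]; save(f'pics/{n}.png',cv2.resize(rgb[140:340,80:480],None,fx=2,fy=2,interpolation=cv2.INTER_CUBIC))
comps(P,rgb,.015,.04,(.43,.74),(-.38,-.085),40)
E
python3 look.py t8; python3 - <<'E'
from m import *
from plan import go
cal,rgb,d=cap('wrist'); save('pics/w8.png',rgb); P=pts(cal,d)
comps(P,rgb,.0495,.06,(.43,.6),(.3,.45),200)
comps(P,rgb,.012,.06,(.43,.6),(.3,.45),200)
go([(540,50,140,0),(540,-120,140,-90)])
E
```

```text
c(625,-212) mean(621,-214) 63x21 ang 9 z24 px(404,213) n258
c(631,-126) mean(631,-126) 46x46 ang -1 z24 px(362,208) n408
c(617,-302) mean(617,-301) 64x21 ang -1 z24 px(446,216) n327
c(550,-135) mean(550,-135) 64x20 ang -15 z24 px(366,247) n308
c(549,-215) mean(549,-215) 64x21 ang 6 z24 px(405,248) n313
c(541,-286) mean(540,-286) 65x30 ang 21 z24 px(439,253) n329
c(471,-126) mean(466,-128) 61x19 ang -0 z24 px(362,287) n248
c(467,-205) mean(466,-204) 64x20 ang -23 z24 px(400,288) n318
c(467,-299) mean(467,-299) 42x20 ang 19 z24 px(446,288) n215
c(508,380) mean(507,380) 69x20 ang 0 z52 px(313,233) n2750
c(508,380) mean(501,380) 99x36 ang -0 z35 px(313,220) n5774
t 13.7 tcp [513.3 379.3 146.7] yaw 89.9 open 46.2 F [ 0.2  0.6 -0. ]
(540, 50, 140, 0) -0.823,0.068,-0.046, 0.000,-0.002,1.499 n>=10.5
(540, -120, 140, -90) -1.248,0.069,-0.047, -0.001,-0.002,2.999 n>=10.5
```

View pics/t8.png

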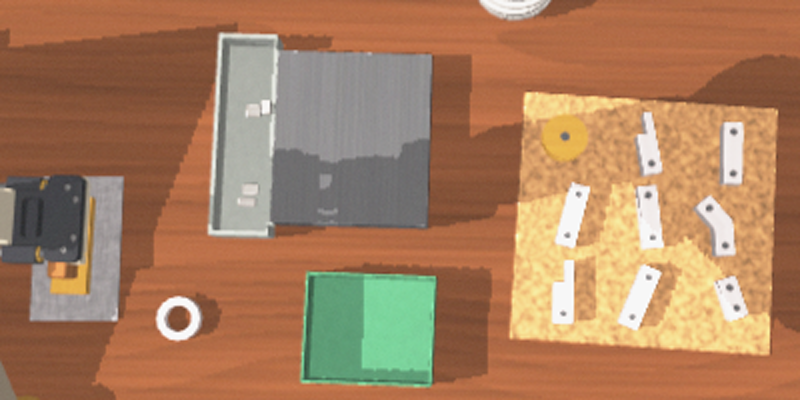

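View pics/w8.png

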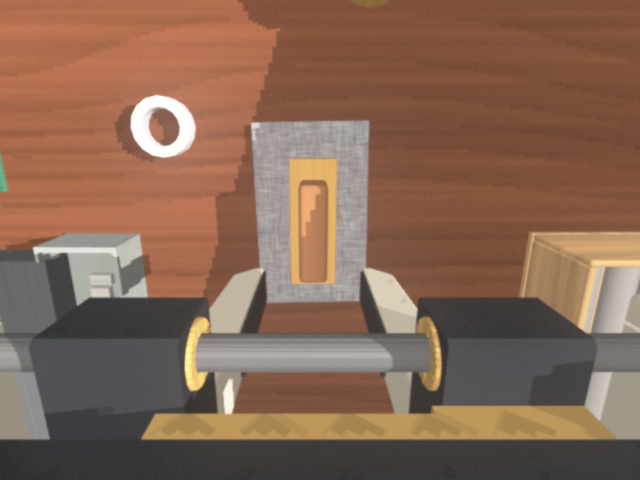

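```bash
python3 - <<'E'
from plan import go
go([(530,5,120,82)])
E
```

```text
t 13.7 tcp [513.3 379.3 146.7] yaw 89.9 open 46.2 F [ 0.2  0.6 -0. ]
(530, 5, 120, 82) -0.936,0.043,0.003, 0.001,-0.001,0.132 n>=7.5
```

>>> send_rows(
  rows=[
    [-0.936,0.043,0.003,0,0,0.132,0],
    [-0.936,0.043,0.003,0,0,0.132,0],
    [-0.936,0.043,0.003,0,0,0.132,0],
    [-0.936,0.043,0.003,0,0,0.132,0],
    [-0.936,0.043,0.003,0,0,0.132,0],
    [-0.936,0.043,0.003,0,0,0.132,0],
    [-0.936,0.043,0.003,0,0,0.132,0],
    [-0.936,0.043,0.003,0,0,0.132,0],
    [-0.936,0.043,0.003,0,0,0.132,0],
  ],
  force=25,
)

```text
time: 14.6
position: [0.5287, 0.0016, 0.1432]
tcp_rot: [0.756, 0.654, -0.001, -0.001]
contact_force: [-0.2, -0.2, -0.3]
opening: 0.0465
```

```bash
python3 - <<'E'
from plan import go
go([(550,-135,60,75),(550,-135,6,75)])
E
```

```text
t 14.6 tcp [528.7   1.6 143.2] yaw 81.8 open 46.5 F [-0.2 -0.2 -0.3]
(550, -135, 60, 75) -0.330,0.102,0.145, -0.002,0.000,0.113 n>=3.0
(550, -135, 6, 75) -0.330,0.102,0.280, -0.002,0.000,0.113 n>=1.1
```

>>> send_rows(
  rows=[
    [-0.33,0.102,0.1,0,0,0.113,0],
    [-0.33,0.102,0.1,0,0,0.113,0],
    [-0.33,0.102,0.1,0,0,0.113,0],
    [-0.33,0.102,0.1,0,0,0.113,0],
    [-0.33,0.102,0.1,0,0,0.113,0],
    [-0.33,0.102,0.1,0,0,0.113,0],
  ],
)

```text
time: 15.2
position: [0.5498, -0.1332, 0.1025]
tcp_rot: [0.793, 0.609, -0.001, -0.001]
contact_force: [-0.4, -0.4, 0.4]
opening: 0.0464
```

```bash
python3 - <<'E'
from m import *
from plan import go
cal,rgb,d=cap('wrist'); save('pics/w9.png',rgb); P=pts(cal,d)
comps(P,rgb,.018,.03,(.38,.7),(-.38,-.03),300)
go([(550,-135,6,75)])
E
```

```text
c(470,-126) mean(464,-127) 64x20 ang -1 z23 px(285,113) n3173
c(466,-204) mean(465,-203) 64x21 ang -23 z23 px(164,149) n3878
c(466,-299) mean(468,-296) 42x22 ang 18 z23 px(24,194) n2285
c(549,-135) mean(547,-134) 64x20 ang -14 z23 px(310,248) n2925
c(543,-215) mean(539,-214) 54x21 ang 7 z23 px(189,267) n2241
c(529,-288) mean(527,-289) 39x27 ang 7 z23 px(75,278) n1761
c(609,-125) mean(609,-123) 27x7 ang 79 z22 px(350,328) n340
c(641,-209) mean(643,-209) 35x13 ang -16 z23 px(244,395) n467
c(648,-131) mean(647,-130) 38x12 ang 75 z23 px(352,377) n528
t 15.2 tcp [ 550.1 -133.2  103. ] yaw 75.1 open 46.5 F [ 0.8 -0.1  0.6]
(550, -135, 6, 75) -0.005,0.001,0.180, -0.002,-0.000,0.001 n>=1.4
```

View pics/w9.png

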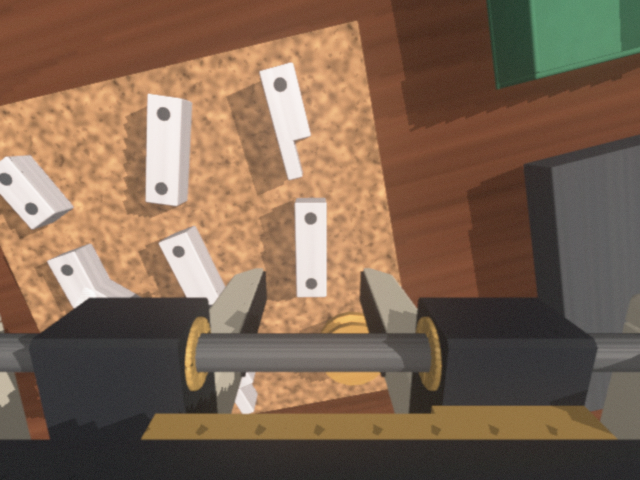

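>>> send_rows(
  rows=[
    [-0.005,0,0.1,0,0,0,0],
    [-0.005,0,0.17,0,0,0,0],
    [-0.005,0,0.18,0,0,0,0],
    [-0.005,0,0.18,0,0,0,0],
    [-0.005,0,0.18,0,0,0,-1],
    [-0.005,0,0.18,0,0,0,-1],
    [-0.005,0,0.18,0,0,0,-1],
    [-0.005,0,0.18,0,0,0,-1],
    [-0.005,0,0.18,0,0,0,-1],
  ],
)

```text
time: 16.15
position: [0.5499, -0.1351, 0.0318]
tcp_rot: [0.793, 0.609, -0.0, -0.001]
contact_force: [-0.9, 0.8, 5.0]
opening: 0.0198
```

```bash
python3 - <<'E'
from plan import go
go([(550,-135,100,75),(670,135,100,90),(670,135,34,90)])
E
```

```text
t 16.1 tcp [ 549.9 -135.1   31.8] yaw 75.1 open 19.8 F [-0.9  0.8  5. ]
(550, -135, 100, 75) 0.000,-0.000,-0.233, -0.001,-0.000,0.001 n>=1.9
(670, 135, 100, 90) 0.730,0.116,-0.233, -0.001,-0.000,-0.249 n>=5.9
(670, 135, 34, 90) 0.730,0.116,-0.068, -0.001,-0.000,-0.249 n>=1.3
```

>>> send_rows(
  rows=[
    [0,0,-0.1,0,0,0,-1],
    [0,0,-0.2,0,0,0,-1],
    [0.73,0.116,-0.2,0,0,-0.25,-1],
    [0.73,0.116,-0.2,0,0,-0.25,-1],
    [0.73,0.116,-0.2,0,0,-0.25,-1],
    [0.73,0.116,-0.2,0,0,-0.25,-1],
    [0.73,0.116,-0.2,0,0,-0.25,-1],
    [0.73,0.116,-0.2,0,0,-0.25,-1],
    [0.73,0.116,-0.2,0,0,-0.25,-1],
    [0.73,0.116,-0.2,0,0,-0.25,-1],
    [0.73,0.116,-0.12,0,0,-0.25,-1],
    [0.73,0.116,-0.08,0,0,-0.25,-1],
    [0.73,0.116,-0.074,0,0,-0.25,-1],
    [0.73,0.116,-0.071,0,0,-0.25,-1],
    [0.73,0.116,-0.071,0,0,-0.25,-1],
  ],
)

```text
time: 17.65
position: [0.67, 0.1344, 0.0606]
tcp_rot: [0.707, 0.707, -0.0, -0.001]
contact_force: [0.3, 0.5, -1.4]
opening: 0.0198
```

```bash
python3 - <<'E'
from plan import go
go([(670,135,34,90)])
E
```

```text
t 17.6 tcp [670.  134.4  60.6] yaw 90.0 open 19.8 F [ 0.3  0.5 -1.4]
(670, 135, 34, 90) 0.002,-0.000,0.004, -0.001,-0.001,0.000 n>=0.0
```

>>> send_rows(
  rows=[
    [0,0,0.004,0,0,0,-1],
    [0,0,0.004,0,0,0,-1],
    [0,0,0.004,0,0,0,0],
    [0,0,0.004,0,0,0,0],
    [0,0,0.004,0,0,0,0],
    [0,0,-0.06,0,0,0,0],
    [0,0,-0.17,0,0,0,0],
    [-0.874,-0.302,-0.17,0,0,-0.1,0],
    [-0.874,-0.302,-0.17,0,0,-0.1,0],
    [-0.874,-0.302,-0.17,0,0,-0.1,0],
    [-0.874,-0.302,-0.17,0,0,-0.1,0],
    [-0.874,-0.302,-0.17,0,0,-0.1,0],
    [-0.874,-0.302,-0.17,0,0,-0.1,0],
    [-0.874,-0.302,-0.17,0,0,-0.1,0],
    [-0.874,-0.302,-0.12,0,0,-0.1,0],
    [-0.874,-0.302,-0.12,0,0,-0.1,0],
    [-0.874,-0.302,-0.12,0,0,-0.1,0],
  ],
)

```text
time: 19.35
position: [0.5489, -0.2151, 0.1081]
tcp_rot: [0.67, 0.743, -0.0, -0.001]
contact_force: [0.0, 0.0, 0.2]
opening: 0.0467
```

```bash
cat > wl.py <<'E'
from m import *
from plan import go
import sys
cal,rgb,d=cap('wrist'); save(f'pics/{sys.argv[1]}.png',rgb); P=pts(cal,d)
print('wrist');comps(P,rgb,.017,.03,(.38,.7),(-.38,-.03),400)
cal,rgb,d=cap('top'); P=pts(cal,d)
print('plate bars');comps(P,rgb,.044,.058,(.52,.73),(0,.18),60)
print('top mat');comps(P,rgb,.015,.04,(.43,.74),(-.38,-.085),100)
save(f'pics/{sys.argv[1]}t.png',cv2.resize(rgb[140:340,80:480],None,fx=2,fy=2,interpolation=cv2.INTER_CUBIC))
go(eval(sys.argv[2]))
E
python3 wl.py w10 "[(549,-215,6,96)]"
```

```text
wrist
c(466,-205) mean(465,-204) 64x20 ang -23 z23 px(346,117) n3684
c(466,-299) mean(466,-299) 42x21 ang 18 z23 px(188,102) n2673
c(470,-126) mean(464,-128) 64x21 ang -1 z23 px(470,130) n3247
c(540,-286) mean(539,-285) 66x30 ang 23 z23 px(206,223) n3181
c(549,-215) mean(547,-215) 64x20 ang 7 z23 px(313,246) n2829
c(589,-300) mean(588,-300) 20x9 ang 88 z22 px(183,290) n409
c(602,-216) mean(601,-216) 20x18 ang -79 z23 px(303,320) n744
plate bars
c(670,133) mean(670,133) 63x20 ang -0 z51 px(236,184) n316
top mat
c(635,-209) mean(636,-210) 47x13 ang -19 z23 px(402,206) n104
c(631,-126) mean(631,-126) 46x46 ang -44 z24 px(362,208) n409
c(521,-292) mean(521,-291) 21x21 ang 4 z24 px(442,262) n109
c(471,-126) mean(468,-127) 62x19 ang -2 z24 px(362,286) n226
c(466,-205) mean(466,-205) 64x19 ang -23 z24 px(400,288) n296
c(467,-300) mean(467,-299) 42x22 ang 20 z24 px(446,288) n220
t 19.4 tcp [ 550.2 -214.3  109.2] yaw 96.1 open 46.6 F [-0.3 -0.2  0. ]
(549, -215, 6, 96) -0.001,-0.003,0.195, -0.000,-0.001,0.001 n>=1.6
```

View pics/w10t.png

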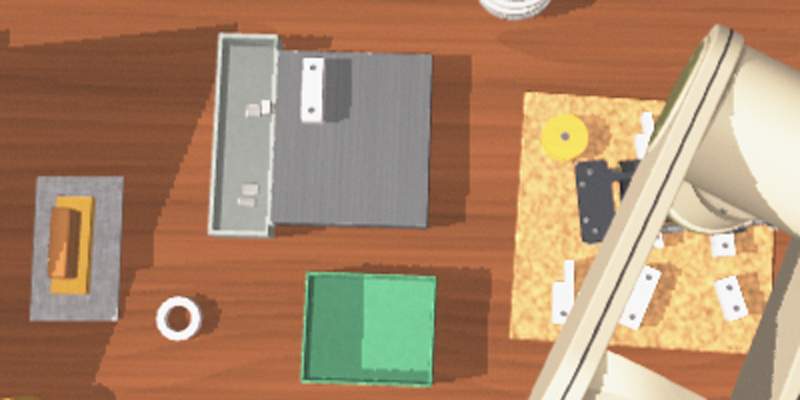

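>>> send_rows(
  rows=[
    [-0.002,-0.003,0.1,0,0,0,-0.22],
    [-0.002,-0.003,0.15,0,0,0,-0.22],
    [-0.002,-0.003,0.195,0,0,0,-0.22],
    [-0.002,-0.003,0.195,0,0,0,-0.22],
    [-0.002,-0.003,0.195,0,0,0,-0.22],
    [-0.002,-0.003,0.195,0,0,0,-1],
    [-0.002,-0.003,0.195,0,0,0,-1],
    [-0.002,-0.003,0.195,0,0,0,-1],
    [-0.002,-0.003,0.195,0,0,0,-1],
  ],
)

```text
time: 20.35
position: [0.5496, -0.2153, 0.0322]
tcp_rot: [0.669, 0.744, 0.0, 0.0]
contact_force: [-0.4, 1.7, 6.0]
opening: 0.0198
```

```bash
python3 - <<'E'
from plan import go
go([(580,135,34,90)])
E
```

```text
t 20.4 tcp [ 549.6 -215.3   32.2] yaw 96.1 open 19.8 F [-0.4  1.7  6. ]
(580, 135, 34, 90) 0.863,0.168,-0.067, 0.001,-0.000,0.101 n>=7.1
```

>>> send_rows(
  rows=[
    [0,0,-0.1,0,0,0,-1],
    [0,0,-0.2,0,0,0,-1],
    [0.863,0.168,-0.2,0,0,0.101,-1],
    [0.863,0.168,-0.2,0,0,0.101,-1],
    [0.863,0.168,-0.2,0,0,0.101,-1],
    [0.863,0.168,-0.2,0,0,0.101,-1],
    [0.863,0.168,-0.2,0,0,0.101,-1],
    [0.863,0.168,-0.2,0,0,0.101,-1],
    [0.863,0.168,-0.2,0,0,0.101,-1],
    [0.863,0.168,-0.2,0,0,0.101,-1],
    [0.863,0.168,-0.2,0,0,0.101,-1],
    [0.863,0.168,-0.12,0,0,0.101,-1],
    [0.863,0.168,-0.08,0,0,0.101,-1],
    [0.863,0.168,-0.072,0,0,0.101,-1],
    [0.863,0.168,-0.069,0,0,0.101,-1],
    [0.863,0.168,-0.069,0,0,0.101,-1],
  ],
)

```text
time: 21.95
position: [0.5799, 0.1341, 0.0599]
tcp_rot: [0.707, 0.707, 0.0, 0.0]
contact_force: [-0.6, -1.6, -0.1]
opening: 0.0197
```

```bash
python3 - <<'E'
from plan import go
go([(580,135,34,90),(617,-252,60,88)])
E
```

```text
t 21.9 tcp [579.9 134.1  59.9] yaw 89.9 open 19.7 F [-0.6 -1.6 -0.1]
(580, 135, 34, 90) 0.002,0.000,0.002, 0.000,-0.000,-0.001 n>=0.0
(617, -252, 60, 88) -0.965,0.094,-0.063, 0.000,-0.000,0.032 n>=7.8
```

>>> send_rows(
  rows=[
    [0,0,0.001,0,0,0,-1],
    [0,0,0.001,0,0,0,0],
    [0,0,0.001,0,0,0,0],
    [0,0,0.001,0,0,0,0],
    [0,0,-0.06,0,0,0,0],
    [0,0,-0.17,0,0,0,0],
    [-0.848,-0.285,-0.17,0,0,0.383,0],
    [-0.848,-0.285,-0.17,0,0,0.383,0],
    [-0.848,-0.285,-0.17,0,0,0.383,0],
    [-0.848,-0.285,-0.17,0,0,0.383,0],
    [-0.848,-0.285,-0.17,0,0,0.383,0],
    [-0.848,-0.285,-0.17,0,0,0.383,0],
    [-0.848,-0.285,-0.17,0,0,0.383,0],
    [-0.848,-0.285,-0.12,0,0,0.383,0],
    [-0.848,-0.285,-0.12,0,0,0.383,0],
    [-0.848,-0.285,-0.12,0,0,0.383,0],
  ],
)

```text
time: 23.55
position: [0.4652, -0.2043, 0.1076]
tcp_rot: [0.834, 0.551, 0.0, -0.001]
contact_force: [0.2, 0.6, 0.6]
opening: 0.0463
```

```bash
python3 wl.py w11 "[(466,-205,6,67)]"
```

```text
wrist
c(469,-126) mean(463,-128) 65x21 ang -1 z23 px(423,201) n2689
c(466,-204) mean(464,-204) 65x20 ang -23 z23 px(313,247) n2843
c(459,-301) mean(454,-299) 27x20 ang 19 z23 px(178,287) n779
c(551,-280) mean(551,-279) 37x23 ang 42 z23 px(265,389) n1342
plate bars
c(670,133) mean(669,132) 63x21 ang 1 z51 px(236,184) n316
c(581,132) mean(581,132) 64x20 ang 0 z51 px(235,228) n324
top mat
c(626,-213) mean(621,-214) 63x20 ang 10 z24 px(404,213) n258
c(631,-126) mean(631,-126) 47x46 ang -0 z24 px(362,208) n408
c(618,-302) mean(623,-302) 61x21 ang -1 z24 px(446,213) n264
c(460,-126) mean(457,-126) 39x19 ang 1 z24 px(361,292) n171
t 23.6 tcp [ 466.2 -203.9  108.5] yaw 67.0 open 46.8 F [ 0.5  0.5 -0.2]
(466, -205, 6, 67) -0.003,0.000,0.194, 0.001,-0.001,0.001 n>=1.5
```

View pics/w11t.png

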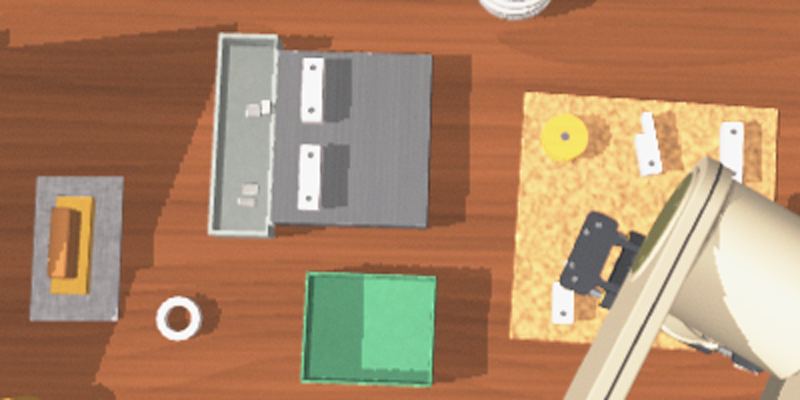

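Two bars lie well on the plate at (311,90) and (309,176). Picking the third.

>>> send_rows(
  rows=[
    [-0.002,0,0.1,0,0,0,0],
    [-0.002,0,0.17,0,0,0,0],
    [-0.002,0,0.194,0,0,0,0],
    [-0.002,0,0.194,0,0,0,0],
    [-0.002,0,0.194,0,0,0,-1],
    [-0.002,0,0.194,0,0,0,-1],
    [-0.002,0,0.194,0,0,0,-1],
    [-0.002,0,0.194,0,0,0,-1],
    [-0.002,0,0.194,0,0,0,-1],
  ],
)

```text
time: 24.55
position: [0.4665, -0.2049, 0.0317]
tcp_rot: [0.834, 0.552, 0.001, 0.001]
contact_force: [-0.8, 0.8, 5.3]
opening: 0.0198
```

```bash
python3 - <<'E'
from plan import go
go([(670,55,34,90)])
E
```

```text
t 24.6 tcp [ 466.5 -204.9   31.7] yaw 67.0 open 19.8 F [-0.8  0.8  5.3]
(670, 55, 34, 90) 0.797,0.215,-0.067, 0.002,-0.000,-0.383 n>=6.6
```

>>> send_rows(
  rows=[
    [0,0,-0.1,0,0,0,-1],
    [0,0,-0.2,0,0,0,-1],
    [0.797,0.215,-0.2,0,0,-0.383,-1],
    [0.797,0.215,-0.2,0,0,-0.383,-1],
    [0.797,0.215,-0.2,0,0,-0.383,-1],
    [0.797,0.215,-0.2,0,0,-0.383,-1],
    [0.797,0.215,-0.2,0,0,-0.383,-1],
    [0.797,0.215,-0.2,0,0,-0.383,-1],
    [0.797,0.215,-0.2,0,0,-0.383,-1],
    [0.797,0.215,-0.2,0,0,-0.383,-1],
    [0.797,0.215,-0.2,0,0,-0.383,-1],
    [0.797,0.215,-0.12,0,0,-0.383,-1],
    [0.797,0.215,-0.08,0,0,-0.383,-1],
    [0.797,0.215,-0.072,0,0,-0.383,-1],
    [0.797,0.215,-0.069,0,0,-0.383,-1],
    [0.797,0.215,-0.069,0,0,-0.383,-1],
  ],
)

```text
time: 26.15
position: [0.6699, 0.0545, 0.0599]
tcp_rot: [0.707, 0.707, 0.001, 0.001]
contact_force: [0.6, 0.4, -0.1]
opening: 0.0195
```

```bash
python3 - <<'E'
from plan import go
go([(670,55,34,90),(617,-302,80,88)])
E
```

```text
t 26.1 tcp [669.9  54.5  59.9] yaw 90.0 open 19.5 F [ 0.6  0.4 -0.1]
(670, 55, 34, 90) 0.001,0.000,0.002, 0.002,0.000,-0.000 n>=0.0
(617, -302, 80, 88) -0.891,-0.132,-0.113, 0.002,0.000,0.033 n>=7.3
```

>>> send_rows(
  rows=[
    [0,0,0.001,0,0,0,-1],
    [0,0,0.001,0,0,0,0],
    [0,0,0.001,0,0,0,0],
    [0,0,0.001,0,0,0,0],
    [0,0,-0.06,0,0,0,0],
    [0,0,-0.17,0,0,0,0],
    [-0.891,-0.132,-0.17,0,0,0.033,0],
    [-0.891,-0.132,-0.17,0,0,0.033,0],
    [-0.891,-0.132,-0.17,0,0,0.033,0],
    [-0.891,-0.132,-0.17,0,0,0.033,0],
    [-0.891,-0.132,-0.17,0,0,0.033,0],
    [-0.891,-0.132,-0.17,0,0,0.033,0],
    [-0.891,-0.132,-0.17,0,0,0.033,0],
    [-0.891,-0.132,-0.12,0,0,0.033,0],
    [-0.891,-0.132,-0.12,0,0,0.033,0],
    [-0.891,-0.132,-0.12,0,0,0.033,0],
  ],
)

```text
time: 27.75
position: [0.6164, -0.301, 0.1072]
tcp_rot: [0.719, 0.695, 0.001, -0.0]
contact_force: [-0.7, 0.0, -0.1]
opening: 0.0465
```

```bash
python3 wl.py w12 "[(617,-302,6,88)]"
```

```text
wrist
c(477,-296) mean(480,-296) 20x20 ang -71 z23 px(313,15) n1218
c(490,-128) mean(488,-132) 26x22 ang -6 z22 px(604,22) n1243
c(540,-286) mean(539,-286) 66x29 ang 22 z23 px(333,126) n3649
c(617,-301) mean(615,-301) 64x20 ang -1 z23 px(312,247) n2824
c(623,-213) mean(618,-215) 60x21 ang 10 z23 px(444,247) n2425
c(630,-126) mean(629,-127) 49x48 ang 30 z23 px(576,259) n4137
plate bars
c(670,133) mean(670,133) 63x21 ang 0 z51 px(236,184) n317
c(670,53) mean(669,53) 63x20 ang 0 z51 px(275,185) n308
c(581,132) mean(581,132) 64x20 ang -0 z51 px(235,227) n328
top mat
c(626,-213) mean(621,-214) 63x21 ang 10 z24 px(404,213) n258
c(631,-126) mean(631,-126) 47x46 ang 85 z24 px(362,208) n410
c(471,-126) mean(466,-127) 61x19 ang 0 z24 px(362,287) n250
t 27.9 tcp [ 617.6 -300.4  108.6] yaw 88.1 open 46.1 F [-0.6 -0.  -0. ]
(617, -302, 6, 88) -0.004,-0.002,0.194, 0.002,0.000,0.002 n>=1.6
```

View pics/w12.png

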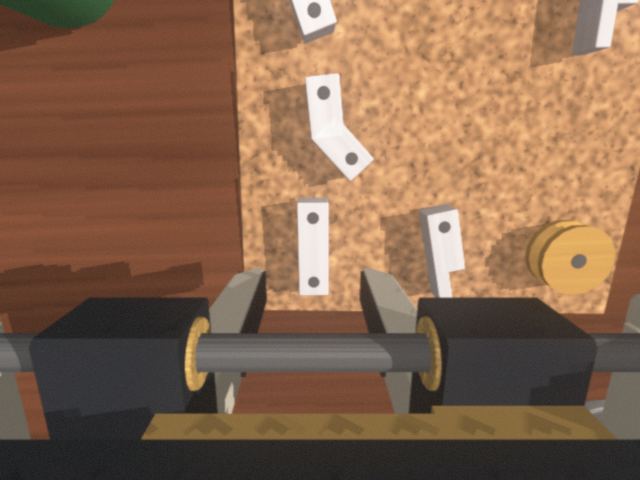

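The bar at (313,247) sits midway between the fingers.

>>> send_rows(
  rows=[
    [-0.003,-0.002,0.1,0,0,0,0],
    [-0.003,-0.002,0.17,0,0,0,0],
    [-0.003,-0.002,0.194,0,0,0,0],
    [-0.003,-0.002,0.194,0,0,0,0],
    [-0.003,-0.002,0.194,0,0,0,-1],
    [-0.003,-0.002,0.194,0,0,0,-1],
    [-0.003,-0.002,0.194,0,0,0,-1],
    [-0.003,-0.002,0.194,0,0,0,-1],
    [-0.003,-0.002,0.194,0,0,0,-1],
  ],
)

```text
time: 28.75
position: [0.6174, -0.3017, 0.0319]
tcp_rot: [0.719, 0.695, 0.001, 0.001]
contact_force: [-0.3, 1.4, 3.7]
opening: 0.0199
```

```bash
python3 - <<'E'
from plan import go
go([(580,55,34,90)])
E
```

```text
t 28.8 tcp [ 617.4 -301.7   31.9] yaw 88.1 open 19.9 F [-0.3  1.4  3.7]
(580, 55, 34, 90) 0.888,-0.123,-0.069, 0.003,0.000,-0.032 n>=7.2
```

>>> send_rows(
  rows=[
    [0,0,-0.1,0,0,0,-1],
    [0,0,-0.2,0,0,0,-1],
    [0.888,-0.123,-0.2,0,0,-0.032,-1],
    [0.888,-0.123,-0.2,0,0,-0.032,-1],
    [0.888,-0.123,-0.2,0,0,-0.032,-1],
    [0.888,-0.123,-0.2,0,0,-0.032,-1],
    [0.888,-0.123,-0.2,0,0,-0.032,-1],
    [0.888,-0.123,-0.2,0,0,-0.032,-1],
    [0.888,-0.123,-0.2,0,0,-0.032,-1],
    [0.888,-0.123,-0.2,0,0,-0.032,-1],
    [0.888,-0.123,-0.2,0,0,-0.032,-1],
    [0.888,-0.123,-0.12,0,0,-0.032,-1],
    [0.888,-0.123,-0.08,0,0,-0.032,-1],
    [0.888,-0.123,-0.072,0,0,-0.032,-1],
    [0.888,-0.123,-0.069,0,0,-0.032,-1],
    [0.888,-0.123,-0.069,0,0,-0.032,-1],
  ],
)

```text
time: 30.35
position: [0.5799, 0.0538, 0.0589]
tcp_rot: [0.708, 0.707, 0.001, 0.001]
contact_force: [-0.3, 0.1, -1.3]
opening: 0.02
```

```bash
python3 - <<'E'
from plan import go
go([(580,55,34,90),(459,-126,80,90)])
E
```

```text
t 30.4 tcp [579.9  53.8  58.9] yaw 89.9 open 20.0 F [-0.3  0.1 -1.3]
(580, 55, 34, 90) 0.003,0.000,-0.000, 0.003,0.001,-0.001 n>=0.0
(459, -126, 80, 90) -0.450,-0.301,-0.116, 0.003,0.001,-0.001 n>=4.5
```

>>> send_rows(
  rows=[
    [0,0,0.002,0,0,0,-1],
    [0,0,0.002,0,0,0,-1],
    [0,0,0.002,0,0,0,0],
    [0,0,0.002,0,0,0,0],
    [0,0,0.002,0,0,0,0],
    [0,0,-0.06,0,0,0,0],
    [0,0,-0.17,0,0,0,0],
    [-0.45,-0.301,-0.17,0,0,0,0],
    [-0.45,-0.301,-0.17,0,0,0,0],
    [-0.45,-0.301,-0.17,0,0,0,0],
    [-0.45,-0.301,-0.17,0,0,0,0],
    [-0.45,-0.301,-0.17,0,0,0,0],
    [-0.45,-0.301,-0.12,0,0,0,0],
    [-0.45,-0.301,-0.12,0,0,0,0],
    [-0.45,-0.301,-0.12,0,0,0,0],
  ],
)

```text
time: 31.85
position: [0.4588, -0.1257, 0.1066]
tcp_rot: [0.708, 0.707, 0.001, 0.001]
contact_force: [-0.1, 0.0, 1.1]
opening: 0.0466
```

```bash
python3 wl.py w13 "[(459,-126,6,90)]"
```

```text
wrist
c(469,-126) mean(463,-127) 64x20 ang -0 z23 px(311,255) n2295
c(466,-299) mean(465,-297) 42x22 ang 19 z23 px(53,258) n2191
plate bars
c(670,133) mean(670,132) 64x21 ang 0 z51 px(236,184) n320
c(669,53) mean(669,53) 64x20 ang -0 z51 px(275,185) n310
c(581,132) mean(581,132) 64x21 ang -1 z51 px(235,227) n327
c(580,51) mean(581,52) 64x20 ang 1 z51 px(275,228) n322
top mat
c(626,-213) mean(621,-214) 63x21 ang 11 z24 px(404,213) n258
c(631,-126) mean(631,-126) 46x46 ang -43 z24 px(362,208) n406
c(547,-285) mean(546,-284) 53x27 ang 28 z24 px(438,250) n262
t 31.9 tcp [ 459.7 -125.7  107.4] yaw 90.0 open 46.7 F [ 0.1 -0.6 -0.4]
(459, -126, 6, 90) -0.001,-0.002,0.191, 0.003,0.001,-0.000 n>=1.5
```

View pics/w13.png

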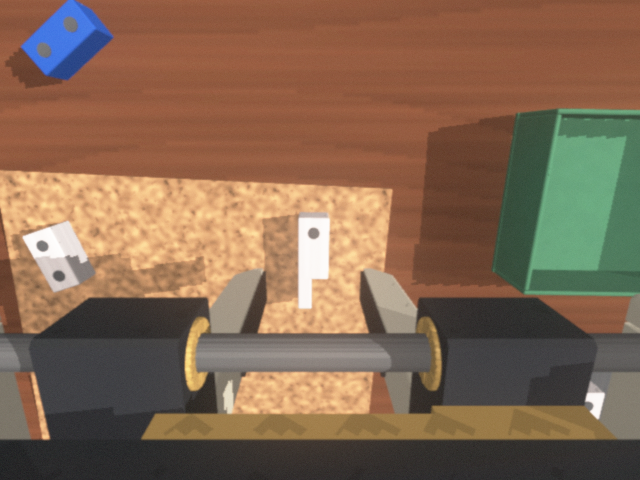

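View pics/w13t.png

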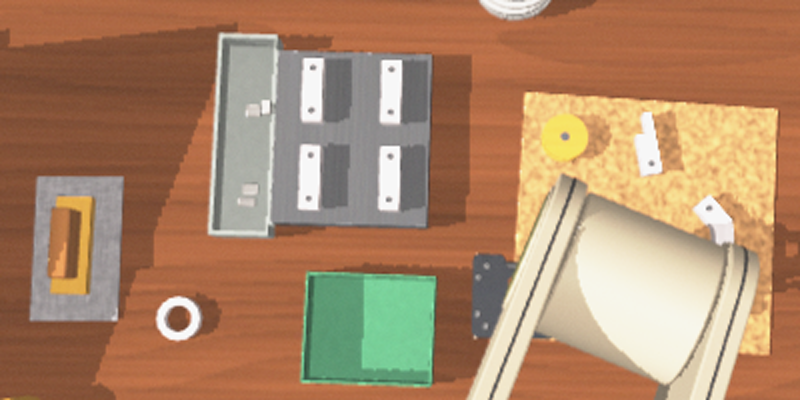

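>>> send_rows(
  rows=[
    [-0.001,-0.002,0.1,0,0,0,0],
    [-0.001,-0.002,0.17,0,0,0,0],
    [-0.001,-0.002,0.191,0,0,0,0],
    [-0.001,-0.002,0.191,0,0,0,0],
    [-0.001,-0.002,0.191,0,0,0,-1],
    [-0.001,-0.002,0.191,0,0,0,-1],
    [-0.001,-0.002,0.191,0,0,0,-1],
    [-0.001,-0.002,0.191,0,0,0,-1],
    [-0.001,-0.002,0.191,0,0,0,-1],
  ],
)

```text
time: 32.85
position: [0.4598, -0.1264, 0.0319]
tcp_rot: [0.707, 0.707, 0.001, 0.002]
contact_force: [-0.8, 1.5, 6.3]
opening: 0.02
```

```bash
python3 - <<'E'
from plan import go
go([(403,44,8,90)])
import numpy as np
P=np.load('top0.npz')['P']
from m import comps
m=P[(P[...,2]>.037)&(P[...,2]<.05)&(P[...,0]>.36)&(P[...,0]<.5)&(P[...,1]>-.01)&(P[...,1]<.15)]*1000
print(m.min(0),m.max(0),np.percentile(m,[3,97],axis=0))
E
```

```text
t 32.9 tcp [ 459.8 -126.4   31.9] yaw 90.0 open 20.0 F [-0.8  1.5  6.3]
(403, 44, 8, 90) 0.426,-0.142,-0.004, 0.004,0.001,-0.000 n>=3.6
[374.2753127    4.39903867  37.05711163] [485.90484561 135.81754768  48.21897022] [[374.63746636   4.82928258  38.41088656]
 [484.42789981 134.34000071  46.45540385]]
```

>>> send_rows(
  rows=[
    [0,0,-0.1,0,0,0,-1],
    [0,0,-0.2,0,0,0,-1],
    [0.426,-0.142,-0.2,0,0,0,-1],
    [0.426,-0.142,-0.2,0,0,0,-1],
    [0.426,-0.142,-0.2,0,0,0,-1],
    [0.426,-0.142,-0.2,0,0,0,-1],
    [0.426,-0.142,-0.2,0,0,0,-1],
    [0.426,-0.142,-0.2,0,0,0,-1],
    [0.426,-0.142,-0.1,0,0,0,-1],
    [0.426,-0.142,-0.03,0,0,0,-1],
    [0.426,-0.142,-0.006,0,0,0,-1],
    [0.426,-0.142,-0.006,0,0,0,-1],
  ],
)

```text
time: 34.05
position: [0.4025, 0.0431, 0.0329]
tcp_rot: [0.708, 0.706, 0.0, 0.001]
contact_force: [-0.0, 0.1, -1.2]
opening: 0.0197
```

```bash
python3 - <<'E'
from plan import go
go([(403,44,8,90),(617,-216,85,100)])
E
```

```text
t 34.0 tcp [402.5  43.1  32.9] yaw 89.9 open 19.7 F [-0.   0.1 -1.2]
(403, 44, 8, 90) 0.002,0.001,-0.000, 0.002,0.001,-0.002 n>=0.0
(617, -216, 85, 100) -0.647,0.538,-0.191, 0.002,0.002,-0.168 n>=6.9
```

>>> send_rows(
  rows=[
    [0,0,0,0,0,0,-0.31],
    [0,0,0,0,0,0,-0.31],
    [0,0,0,0,0,0,-0.31],
    [0,0,-0.1,0,0,0,-0.31],
    [0,0,-0.22,0,0,0,-0.31],
    [0,0,-0.22,0,0,0,0],
    [-0.645,0.524,-0.22,0,0,-0.14,0],
    [-0.645,0.524,-0.22,0,0,-0.14,0],
    [-0.645,0.524,-0.22,0,0,-0.14,0],
    [-0.645,0.524,-0.22,0,0,-0.14,0],
    [-0.645,0.524,-0.22,0,0,-0.14,0],
    [-0.645,0.524,-0.22,0,0,-0.14,0],
    [-0.645,0.524,-0.2,0,0,-0.14,0],
    [-0.645,0.524,-0.2,0,0,-0.14,0],
    [-0.645,0.524,-0.2,0,0,-0.14,0],
  ],
)

```text
time: 35.55
position: [0.6111, -0.2156, 0.1128]
tcp_rot: [0.655, 0.756, -0.0, 0.0]
contact_force: [0.0, 0.3, -0.5]
opening: 0.0463
```

```bash
python3 wl.py w14 "[(612,-215,6,97)]"
```

```text
wrist
c(480,-295) mean(481,-294) 20x14 ang -72 z23 px(210,13) n992
c(540,-286) mean(539,-286) 66x30 ang 23 z23 px(217,119) n3698
c(625,-212) mean(619,-214) 64x20 ang 11 z23 px(313,258) n2159
c(624,-128) mean(622,-128) 47x34 ang -69 z23 px(436,280) n2352
plate bars
c(670,133) mean(670,133) 63x20 ang -1 z51 px(236,184) n316
c(670,53) mean(669,53) 64x20 ang -1 z51 px(275,185) n311
c(581,133) mean(581,132) 64x21 ang -0 z51 px(235,227) n326
c(580,52) mean(580,52) 63x20 ang -0 z51 px(275,228) n321
top mat
c(630,-122) mean(631,-124) 47x39 ang 8 z24 px(361,208) n355
c(541,-287) mean(540,-286) 65x30 ang 22 z24 px(439,252) n327
c(475,-297) mean(476,-296) 26x20 ang 19 z24 px(444,284) n114
t 35.6 tcp [ 611.1 -214.5  114. ] yaw 98.3 open 46.9 F [-0.1  1.  -0.7]
(612, -215, 6, 97) -0.001,0.002,0.207, 0.002,0.001,0.022 n>=1.7
```

View pics/w14.png

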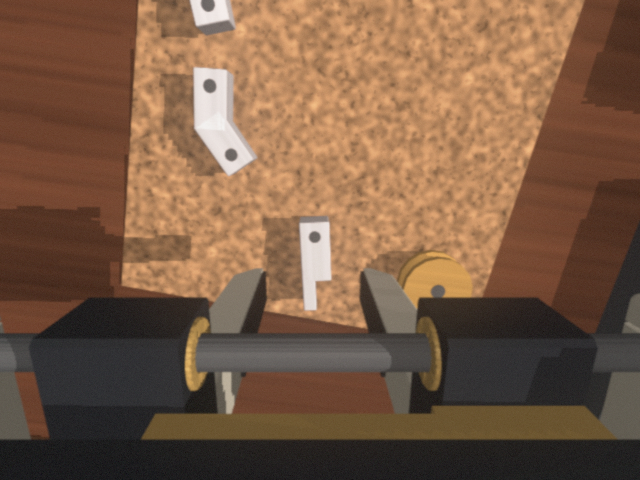

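View pics/w14t.png

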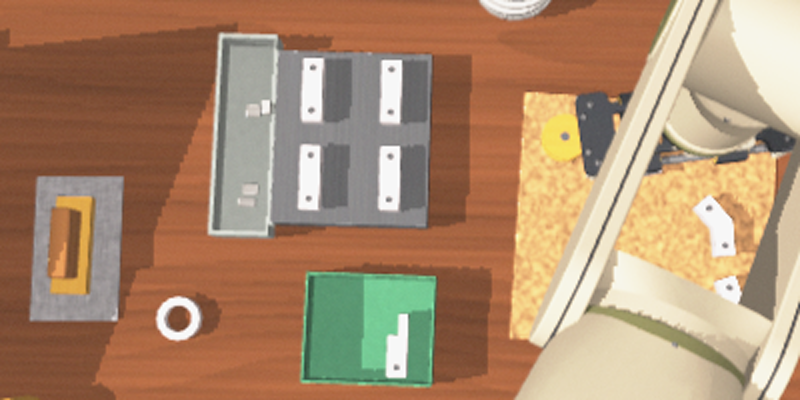

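>>> send_rows(
  rows=[
    [0,0.001,0.1,0,0,0,0],
    [0,0.001,0.18,0,0,-0.01,0],
    [0,0.001,0.207,0,0,-0.01,0],
    [0,0.001,0.207,0,0,-0.01,0],
    [0,0.001,0.207,0,0,-0.01,-1],
    [0,0.001,0.207,0,0,-0.01,-1],
    [0,0.001,0.207,0,0,-0.01,-1],
    [0,0.001,0.207,0,0,-0.01,-1],
    [0,0.001,0.207,0,0,-0.01,-1],
  ],
)

```text
time: 36.55
position: [0.6122, -0.2147, 0.0321]
tcp_rot: [0.65, 0.76, 0.0, 0.002]
contact_force: [-1.6, 0.4, 5.1]
opening: 0.0198
```

```bash
python3 - <<'E'
from plan import go
go([(403,95,8,90)])
E
```

```text
t 36.5 tcp [ 612.2 -214.7   32.1] yaw 98.9 open 19.8 F [-1.6  0.4  5.1]
(403, 95, 8, 90) 0.846,-0.397,-0.005, 0.003,0.002,0.149 n>=7.5
```

>>> send_rows(
  rows=[
    [0,0,-0.1,0,0,0,-1],
    [0,0,-0.2,0,0,0,-1],
    [0.846,-0.397,-0.2,0,0,0.149,-1],
    [0.846,-0.397,-0.2,0,0,0.149,-1],
    [0.846,-0.397,-0.2,0,0,0.149,-1],
    [0.846,-0.397,-0.2,0,0,0.149,-1],
    [0.846,-0.397,-0.2,0,0,0.149,-1],
    [0.846,-0.397,-0.2,0,0,0.149,-1],
    [0.846,-0.397,-0.2,0,0,0.149,-1],
    [0.846,-0.397,-0.2,0,0,0.149,-1],
    [0.846,-0.397,-0.2,0,0,0.149,-1],
    [0.846,-0.397,-0.2,0,0,0.149,-1],
    [0.846,-0.397,-0.1,0,0,0.149,-1],
    [0.846,-0.397,-0.03,0,0,0.149,-1],
    [0.846,-0.397,-0.006,0,0,0.149,-1],
    [0.846,-0.397,-0.006,0,0,0.149,-1],
  ],
)

```text
time: 38.15
position: [0.4026, 0.094, 0.0325]
tcp_rot: [0.708, 0.706, -0.001, 0.001]
contact_force: [0.1, -0.3, -0.6]
opening: 0.0196
```

```bash
python3 - <<'E'
from plan import go
go([(403,95,8,90),(467,-299,90,18)])
E
```

```text
t 38.1 tcp [402.6  94.   32.5] yaw 89.9 open 19.6 F [ 0.1 -0.3 -0.6]
(403, 95, 8, 90) 0.003,0.001,-0.001, 0.000,0.002,-0.002 n>=0.0
(467, -299, 90, 18) -0.983,0.163,-0.204, 0.002,0.001,1.198 n>=8.4
```

>>> send_rows(
  rows=[
    [0,0,0,0,0,0,-0.31],
    [0,0,0,0,0,0,-0.31],
    [0,0,0,0,0,0,-0.31],
    [0,0,-0.1,0,0,0,-0.31],
    [0,0,-0.22,0,0,0,-0.31],
    [0,0,-0.22,0,0,0,0],
    [-0.965,0.311,-0.22,0,0,-0.03,0],
    [-0.965,0.311,-0.22,0,0,-0.03,0],
    [-0.965,0.311,-0.22,0,0,-0.03,0],
    [-0.965,0.311,-0.22,0,0,-0.03,0],
    [-0.965,0.311,-0.22,0,0,-0.03,0],
    [-0.965,0.311,-0.22,0,0,-0.03,0],
    [-0.965,0.311,-0.22,0,0,-0.03,0],
    [-0.965,0.311,-0.22,0,0,-0.03,0],
    [-0.965,0.311,-0.2,0,0,-0.03,0],
    [-0.965,0.311,-0.2,0,0,-0.03,0],
    [-0.965,0.311,-0.2,0,0,-0.03,0],
  ],
)

```text
time: 39.85
position: [0.5256, -0.291, 0.1128]
tcp_rot: [0.697, 0.718, -0.001, 0.0]
contact_force: [-0.6, 0.6, 0.5]
opening: 0.0468
```

```bash
python3 wl.py w15 "[(525,-292,6,92)]"; python3 - <<'E'
from m import *
cal,rgb,d=cap('wrist'); P=pts(cal,d)*1000
m=(P[...,2]>18)&(P[...,2]<28)&(P[...,0]>495)&(P[...,0]<585)&(P[...,1]>-325)&(P[...,1]<-250)
for x in range(506,582,6):
    q=P[m&(abs(P[...,0]-x)<2)]
    if len(q): print(x,np.percentile(q[:,1],[2,98]).round(1))
E
```

```text
wrist
c(466,-299) mean(466,-299) 42x20 ang 19 z23 px(302,155) n2144
c(540,-286) mean(539,-286) 66x29 ang 23 z23 px(320,265) n2669
plate bars
c(670,133) mean(670,132) 63x21 ang -1 z51 px(236,184) n317
c(670,53) mean(669,53) 63x20 ang -0 z51 px(275,185) n309
c(581,132) mean(581,132) 65x21 ang -1 z51 px(235,228) n331
c(580,52) mean(580,52) 64x20 ang -0 z51 px(275,228) n322
top mat
c(631,-126) mean(631,-126) 47x46 ang -2 z24 px(362,208) n409
t 40.0 tcp [ 526.1 -290.6  113.6] yaw 91.8 open 46.5 F [-0.  -0.2  0.2]
(525, -292, 6, 92) -0.003,-0.003,0.206, 0.000,0.002,-0.004 n>=1.7
512 [-301.8 -282.6]
518 [-301.7 -282.7]
524 [-300.9 -282.1]
530 [-300.8 -281.1]
536 [-300.  -280.9]
542 [-299.8 -276.4]
548 [-297.7 -271.1]
554 [-292.5 -265.8]
560 [-287.6 -262.9]
566 [-282.6 -269. ]
572 [-277.8 -275.4]
```

View pics/w15.png

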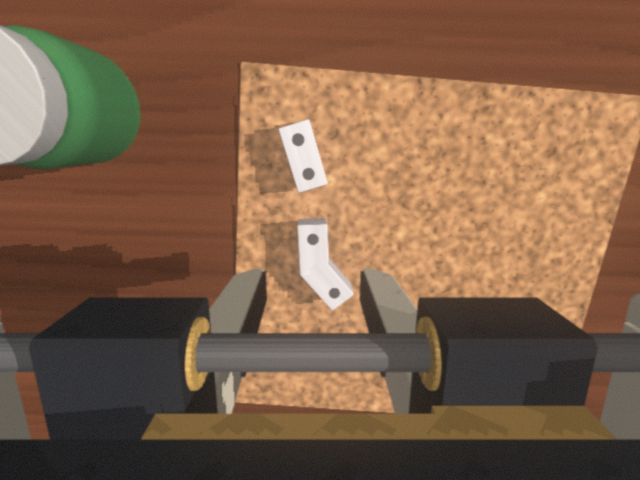

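View pics/w15t.png

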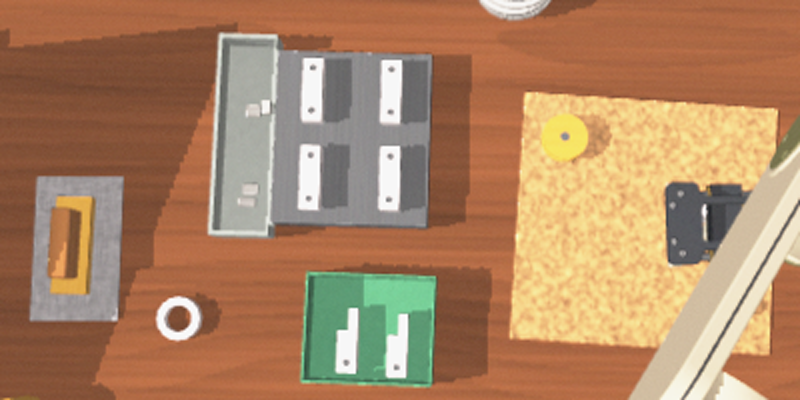

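>>> send_rows(
  rows=[
    [-0.003,-0.011,0.1,0,0,-0.04,0],
    [-0.003,-0.011,0.18,0,0,-0.04,0],
    [-0.003,-0.011,0.206,0,0,-0.04,0],
    [-0.003,-0.011,0.206,0,0,-0.04,0],
    [-0.003,-0.011,0.206,0,0,-0.04,-1],
    [-0.003,-0.011,0.206,0,0,-0.04,-1],
    [-0.003,-0.011,0.206,0,0,-0.04,-1],
    [-0.003,-0.011,0.206,0,0,-0.04,-1],
    [-0.003,-0.011,0.206,0,0,-0.04,-1],
  ],
)

```text
time: 40.9
position: [0.5225, -0.2924, 0.0322]
tcp_rot: [0.681, 0.732, -0.0, 0.002]
contact_force: [-1.9, 0.7, 5.2]
opening: 0.0201
```

```bash
python3 - <<'E'
from plan import go
go([(426,69,28,90)])
E
```

```text
t 40.9 tcp [ 522.5 -292.4   32.2] yaw 94.2 open 20.1 F [-1.9  0.7  5.2]
(426, 69, 28, 90) 0.919,-0.175,-0.055, 0.002,0.002,0.070 n>=7.5
```

>>> send_rows(
  rows=[
    [0,0,-0.1,0,0,0,-1],
    [0,0,-0.2,0,0,0,-1],
    [0.919,-0.175,-0.2,0,0,0.07,-1],
    [0.919,-0.175,-0.2,0,0,0.07,-1],
    [0.919,-0.175,-0.2,0,0,0.07,-1],
    [0.919,-0.175,-0.2,0,0,0.07,-1],
    [0.919,-0.175,-0.2,0,0,0.07,-1],
    [0.919,-0.175,-0.2,0,0,0.07,-1],
    [0.919,-0.175,-0.2,0,0,0.07,-1],
    [0.919,-0.175,-0.2,0,0,0.07,-1],
    [0.919,-0.175,-0.2,0,0,0.07,-1],
    [0.919,-0.175,-0.12,0,0,0.07,-1],
    [0.919,-0.175,-0.06,0,0,0.07,-1],
    [0.919,-0.175,-0.06,0,0,0.07,-1],
    [0.919,-0.175,-0.06,0,0,0.07,-1],
  ],
)

```text
time: 42.4
position: [0.4257, 0.0685, 0.0552]
tcp_rot: [0.707, 0.707, -0.001, 0.001]
contact_force: [-0.3, -0.2, -0.1]
opening: 0.0198
```

```bash
python3 - <<'E'
from plan import go
go([(426,69,28,90),(467,-299,90,35)])
E
```

```text
t 42.4 tcp [425.7  68.5  55.2] yaw 89.9 open 19.8 F [-0.3 -0.2 -0.1]
(426, 69, 28, 90) 0.001,0.001,0.006, 0.000,0.003,-0.001 n>=0.0
(467, -299, 90, 35) -0.919,0.104,-0.147, 0.002,0.002,0.916 n>=7.5
```

Release, rise, go over the short with part of the turn.

>>> send_rows(
  rows=[
    [0,0,0.002,0,0,0,-0.31],
    [0,0,0.002,0,0,0,-0.31],
    [0,0,0.002,0,0,0,-0.31],
    [0,0,-0.1,0,0,0,-0.31],
    [0,0,-0.2,0,0,0,-0.31],
    [-0.919,0.104,-0.2,0,0,0.916,0.25],
    [-0.919,0.104,-0.2,0,0,0.916,0.25],
    [-0.919,0.104,-0.2,0,0,0.916,0.25],
    [-0.919,0.104,-0.2,0,0,0.916,0.25],
    [-0.919,0.104,-0.2,0,0,0.916,0.25],
    [-0.919,0.104,-0.2,0,0,0.916,0.25],
    [-0.919,0.104,-0.2,0,0,0.916,0.25],
    [-0.919,0.104,-0.2,0,0,0.916,0.25],
    [-0.919,0.104,-0.15,0,0,0.916,0.25],
    [-0.919,0.104,-0.15,0,0,0.916,0.25],
    [-0.919,0.104,-0.15,0,0,0.916,0.25],
  ],
)

```text
time: 44.0
position: [0.4664, -0.2985, 0.1161]
tcp_rot: [0.954, 0.301, -0.001, 0.001]
contact_force: [-0.1, 0.3, -0.2]
opening: 0.0578
```

```bash
python3 wl.py w16 "[(466,-299,6,19)]"
```

```text
wrist
c(466,-299) mean(466,-298) 42x21 ang 19 z23 px(313,244) n1826
plate bars
c(670,133) mean(670,132) 64x21 ang -1 z51 px(236,184) n320
c(670,53) mean(669,53) 63x20 ang -0 z51 px(275,185) n310
c(581,132) mean(581,132) 64x21 ang -1 z51 px(235,227) n332
c(580,52) mean(580,52) 63x20 ang -0 z51 px(275,228) n323
top mat
c(631,-126) mean(631,-126) 46x46 ang -46 z24 px(362,208) n410
c(467,-299) mean(464,-297) 41x18 ang 18 z24 px(445,290) n146
t 44.1 tcp [ 467.2 -298.7  117.2] yaw 35.0 open 58.1 F [-0.3 -0.1  0.2]
(466, -299, 6, 19) -0.003,-0.002,0.216, 0.003,0.000,0.267 n>=1.9
```

View pics/w16t.png

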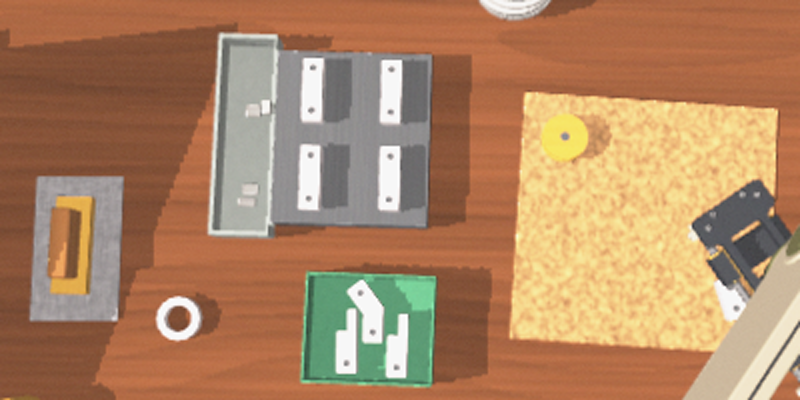

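View pics/w16.png

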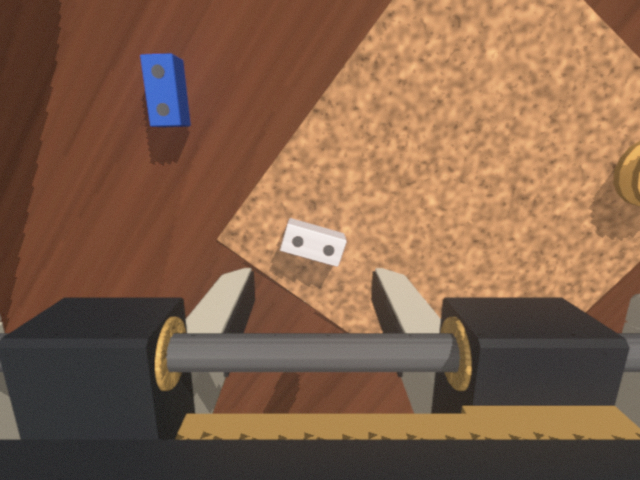

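>>> send_rows(
  rows=[
    [-0.003,-0.002,0.05,0,0,0.267,0.25],
    [-0.003,-0.002,0.08,0,0,0.267,0.25],
    [-0.003,-0.002,0.08,0,0,0.267,0.25],
    [-0.003,-0.002,0.18,0,0,0.267,0.25],
    [-0.003,-0.002,0.216,0,0,0.267,0.25],
    [-0.003,-0.002,0.216,0,0,0.267,0.25],
    [-0.003,-0.002,0.216,0,0,0.267,-1],
    [-0.003,-0.002,0.216,0,0,0.267,-1],
    [-0.003,-0.002,0.216,0,0,0.267,-1],
    [-0.003,-0.002,0.216,0,0,0.267,-1],
  ],
)

```text
time: 45.1
position: [0.4664, -0.2993, 0.0318]
tcp_rot: [0.986, 0.165, 0.001, 0.002]
contact_force: [-0.4, 1.2, 5.5]
opening: 0.0416
```

```bash
python3 - <<'E'
from plan import go
go([(466,-50,90,0),(432,118,8,0)])
E
```

```text
t 45.1 tcp [ 466.4 -299.3   31.8] yaw 19.0 open 41.6 F [-0.4  1.2  5.5]
(466, -50, 90, 0) 0.202,-0.588,-0.210, 0.004,-0.001,0.317 n>=5.3
(432, 118, 8, 0) 0.259,-1.014,-0.007, 0.004,-0.001,0.317 n>=3.8
```

>>> send_rows(
  rows=[
    [0,0,-0.1,0,0,0,-1],
    [0,0,-0.21,0,0,0,-1],
    [0.202,-0.588,-0.21,0,0,0.317,-1],
    [0.202,-0.588,-0.21,0,0,0.317,-1],
    [0.202,-0.588,-0.21,0,0,0.317,-1],
    [0.202,-0.588,-0.21,0,0,0.317,-1],
    [0.202,-0.588,-0.21,0,0,0.317,-1],
    [0.202,-0.588,-0.21,0,0,0.317,-1],
    [0.202,-0.588,-0.21,0,0,0.317,-1],
  ],
)

```text
time: 46.0
position: [0.4659, -0.0492, 0.115]
tcp_rot: [1.0, 0.002, 0.001, 0.002]
contact_force: [0.0, -0.5, -0.4]
opening: 0.0419
```

```bash
python3 - <<'E'
from plan import go
go([(432,118,60,0),(432,118,8,0)])
E
```

```text
t 46.0 tcp [465.9 -49.2 115. ] yaw 0.2 open 41.9 F [ 0.  -0.5 -0.4]
(432, 118, 60, 0) -0.083,-0.419,0.073, 0.004,-0.002,0.003 n>=3.5
(432, 118, 8, 0) -0.084,-0.419,0.203, 0.004,-0.002,0.003 n>=1.0
```

>>> send_rows(
  rows=[
    [-0.083,-0.419,0,0,0,0,-1],
    [-0.083,-0.419,0,0,0,0,-1],
    [-0.083,-0.419,0,0,0,0,-1],
    [-0.083,-0.419,0,0,0,0,-1],
    [-0.083,-0.419,0,0,0,0,-1],
    [-0.083,-0.419,0.1,0,0,0,-1],
    [-0.083,-0.419,0.17,0,0,0,-1],
    [-0.083,-0.419,0.2,0,0,0,-1],
    [-0.083,-0.419,0.203,0,0,0,-1],
    [-0.083,-0.419,0.203,0,0,0,-1],
  ],
)

```text
time: 47.0
position: [0.433, 0.1168, 0.0334]
tcp_rot: [1.0, 0.001, 0.001, 0.002]
contact_force: [-0.2, 0.2, -0.7]
opening: 0.0421
```

>>> send_rows(
  rows=[
    [0,0,0,0,0,0,0.2],
    [0,0,0,0,0,0,0.2],
    [0,0,0,0,0,0,0.2],
    [0,0,-0.1,0,0,0,0.2],
    [0,0,-0.2,0,0,0,0.2],
    [0,0,-0.3,0,0,0,0.2],
    [0,0,-0.4,0,0,0,0.2],
    [0,0.9,-0.4,0,0,0,0.2],
    [0,0.9,-0.4,0,0,0,0.2],
    [0,0.9,-0.4,0,0,0,0.2],
    [0,0.9,-0.4,0,0,0,0.2],
    [0,0.9,-0.4,0,0,0,0.2],
    [0,0.9,-0.4,0,0,0,0.2],
    [0,0.9,-0.4,0,0,0,0.2],
    [0,0.9,-0.4,0,0,0,0.2],
    [0,0.9,-0.4,0,0,0,0.2],
  ],
)

```text
time: 48.6
position: [0.433, -0.2439, 0.1951]
tcp_rot: [1.0, -0.0, 0.001, 0.002]
contact_force: [-0.1, 0.6, -0.2]
opening: 0.0556
```

```bash
python3 wl.py w17 "[]"; python3 - <<'E'
from m import *
cal,rgb,d=cap('top'); P=pts(cal,d); save('pics/f.png',cv2.resize(rgb[150:340,80:310],None,fx=3.1,fy=3.1,interpolation=cv2.INTER_CUBIC)); save('pics/full.png',rgb)
print('tin');comps(P,rgb,.015,.036,(.38,.48),(.012,.128),40)
print('scraper');comps(P,rgb,.0495,.06,(.45,.6),(.3,.45),10)
E
```

```text
wrist
c(630,-126) mean(629,-126) 48x48 ang 2 z23 px(555,74) n3132
plate bars
c(670,133) mean(670,132) 63x20 ang 0 z51 px(236,184) n317
c(669,53) mean(669,53) 64x21 ang -1 z51 px(275,185) n311
c(581,132) mean(581,132) 64x20 ang 0 z51 px(235,227) n329
c(581,51) mean(580,52) 64x20 ang 1 z51 px(275,228) n322
top mat
c(631,-126) mean(631,-126) 46x46 ang 3 z24 px(362,208) n408
t 48.7 tcp [ 433.3 -241.5  195. ] yaw 0.1 open 55.4 F [-1.   1.1  0.1]
tin
c(447,71) mean(447,71) 66x28 ang 19 z24 px(264,295) n320
c(434,116) mean(434,115) 40x21 ang 1 z24 px(242,301) n214
c(418,93) mean(412,92) 62x20 ang 1 z24 px(254,312) n274
c(413,42) mean(408,41) 61x20 ang -0 z24 px(279,315) n254
scraper
c(510,378) mean(509,378) 70x21 ang -0 z53 px(109,261) n337
```

View pics/f.png

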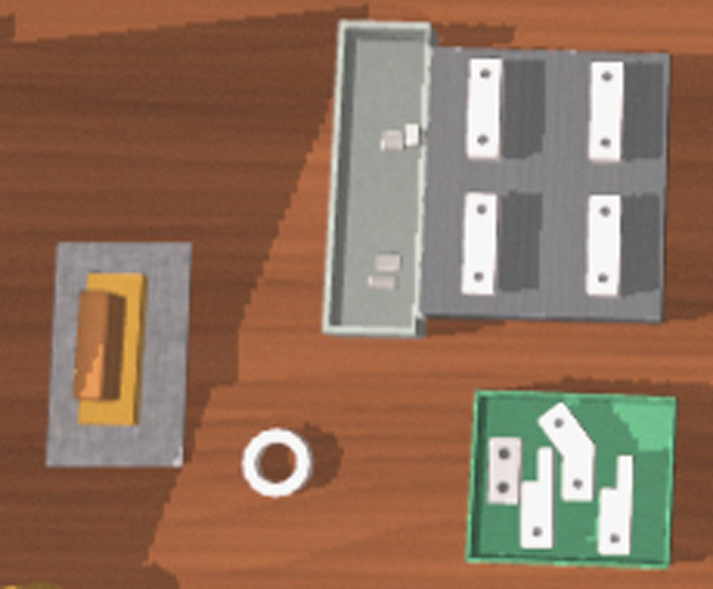

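View pics/full.png

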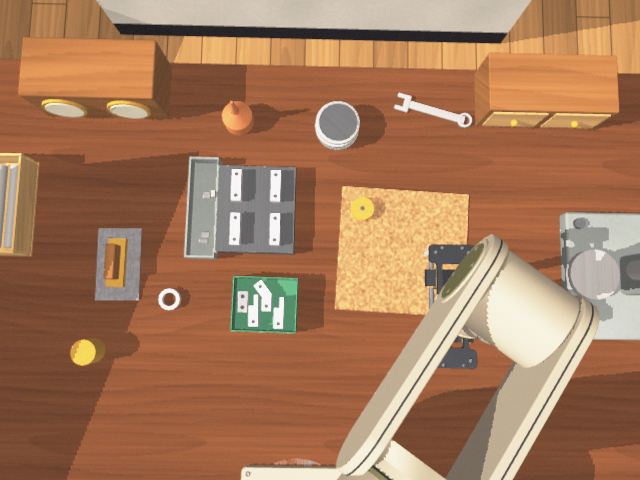

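```bash
python3 -c "
from plant import arm
print(arm.job_done())"
```

```text
the job is handed in; nothing more can be done
None
```

I handed the job in at about 49 s of the 210 s allowed. The plate is swept, all four whole bars are on it, and the four bad bars are in the scrap tin.

- **Chips:** I swept all four off the plate into the trough in two passes with the scraper. The last picture shows all four in the trough, one of them standing on end. Nothing is left on the plate except the bars.
- **Scraper:** It stands upright and centred on its pad, at about (509, 379) mm.
- **Whole bars:** They lie flat, within 1° of the trough direction, at about (670, 133), (581, 132), (669, 53) and (580, 52) mm. The nearest plate edge is about 13 mm away, so none overhangs.
- **Scrap tin:** Both nicked bars, the bent one and the short one each lie at floor height, side by side. I dropped the bent one about 20 mm to get it in. I never touched the blue look-alike or the other things on the shelf; the look-alike and the jar were hidden by the arm in the last picture.

**Clip during the sweep:** At the end of the second pass the scraper caught the trough's end wall, with a reading of about 22 N, and twisted in the grip. I backed off and it straightened; both of that pass's chips had already gone into the trough.

I saw no knock to any part and no loss of grip apart from that. No check failed.

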